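Spare parts back on their outlines in the repair-counter drawer

ROBOT

A 6-joint arm with a two-finger parallel gripper is mounted at the origin on the work surface. World frame = base frame: x ahead of the robot, y to its left, z up, the work surface at z = 0. Lengths are in m, angles in rad, forces in N, time in s.
With the tool pointing down it reaches from about 0.275 to 0.75 m from the base axis. Payload 10.2 kg.
Tool frame: the origin (TCP) lies where the fingers leave the gripper's body, on its centre line; the fingertips stand 64 mm ahead of it and the grasp point (between the pads) lies 45 mm ahead of it; z points along the fingers, y is the line along which they close (so a half turn about z gives the same grasp; the last joint's range is limited). The gripper opens to 88 mm and grips with 3 to 60 N. Pads are 18 mm wide; open, the fingers measure 123 mm over their backs; the gripper's body (75 mm by 187 mm) begins 45 mm behind the grasp point.
Start: joints at [-1.329, 0.313, 1.498, -0, 1.331, -0.223], TCP at [0.235, -0.469, 0.303] pointing down, gripper open.
Joint ranges: [-2.94, 2.94], [-0.97, 2.17], [0.19, 2.56], [-1.23, 4.37], [0.02, 3.11], [-2.88, 2.88]. Speed limits (rad/s): [2.39, 2.39, 3.01, 3.14, 3.14, 3.14].

INTERFACE

Orientations are given as a 3x3 rotation matrix whose columns are the frame's x, y, z axes.
In Python, from cell import ctrl, vision gives the robot as it stands.
- The arm moves only by the tool apply_moves, never from a script. Its argument "motion" is a list of rows, each an object of numbers: "x", "y", "z": the shift along the world's x, y, z in mm; "ax", "ay", "az": the turn, a rotation vector about the world's x, y, z in degrees; "jaw": the opening in per cent of the stroke, from 0 (shut) to 100 (fully open). A call has exactly 5 rows; each row is the pose to reach, as a shift and turn from the pose commanded when the call began; what a row does not reach only later rows make up. A row lasts 1/10 s, in which the tool goes at most 50 mm and 8.59 degrees, less where a joint would pass 70% of its speed; a pose out of reach is approached as far as the arm can. A call with a gripper value outside its range is refused whole. The fingers move at their own pace and stop on an object; the grip force is fixed at half the most. Time passes only in rows, so rows that repeat a pose let the fingers close, or fill a call up. It gives the time, the measured TCP pose, the force, the opening and the grip force at its end, in the units of the state.
- ctrl.get_state(): the state, without advancing time (a new reading comes with each control period).
- vision.grab_frame(name): name is "side" or "top" or "wrist"; returns the picture (400x640x3 uint8, blue, green, red); there is no depth.
- vision.camera_model(name): a dict with "vertical_fov" (degrees; the focal length in pixels is half the picture's height over the tangent of half this angle, whatever the lens; pixels are square), "cx", "cy" (the principal point, pixels), "R" (3x3) and "t" (3): a world point X has camera coordinates R X + t. Camera axes: x right, y down, z forward; pixel columns grow to the right and rows downward; lengths in m; the calibration is good to about 2 mm. The wrist camera is an equidistant fisheye: a pixel r from the principal point sees the ray r / f radians off the axis. A picture is of the moment at which its call begins: read the wrist's pose just before it. camera_model takes no time and is no camera call; for the wrist camera it gives the pose at the moment of the call.
- ctrl.close_job(): hands the job in; it is judged then, once.
The state is a dict: "clock": time; "joints": joint angles; "joint_velocities": joint speeds; "joint_torque": joint torques, N m; "ee_pos": TCP position; "tool_rot": TCP orientation; "force": force on the tool from outside, world axes, zero at the start; "torque": the same for the moment, N m; "gripper_width": finger opening in m; "grasp_force": force on a finger pad.
Only numpy, scipy, OpenCV 4.12 (cv2) and the standard library are available. Lean on these libraries where they do the work, as an engineer would, in place of code of your own. Each camera call takes 0.05 s, during which the arm holds its last target. There are 200 camera calls.

TASK

Put the four spare parts back in the wooden drawer: the channel knob, the glass valve, the ceramic fuse holder and the steel clip each go on the card pad that carries its own outline, right way up and centred in it, with the fuse holder and the clip turned to line up with their outlines. The valve is glass, so keep it upright and set it down rather than drop it. Leave the solder reel and the flux tin where they are.

Things in the scene. Friction and masses are not known exactly. Their poses are not given: they have to be found in the camera images.
- knob: Black plastic channel knob, round, 44 mm in diameter at the foot and 42 mm near the top, 26 mm high plus a low 3 mm ridge on top; lies flat on its foot. 20 to 45 g. Origin: centre of its underside, z up.
- valve: Green glass picture valve standing upright: round black base 32 mm in diameter and 14 mm high, above it a round glass bulb 26 mm in diameter from 14 to 44 mm height, domed to 53 mm in all. 30 to 65 g. Fragile. Origin: centre of its underside, z up along it.
- fuse_holder: White ceramic fuse holder: foot block 64 mm (its x) x 26 mm (its y) x 10 mm high, with a raised middle 40 x 24 mm up to 23 mm height, a brass terminal on each end. 40 to 85 g. The same after a half turn. Origin: centre of its underside, z up.
- clip: Steel chassis clip, H-shaped seen from above: flat strip 66 mm (its x) x 16 mm (its y) x 3 mm with a cross lug 10 x 32 mm at each end, and in the middle two upright walls 30 mm long (along x), their outer faces 16 mm apart, up to 20 mm height: grip across the walls (along y). 28 to 56 g. The same after a half turn. Origin: centre of its underside, z up.
- knob_pad: The channel knob's place: a black line circle of 49 mm diameter with one bar across it, on a brown card pad, 94 x 94 x 3 mm, fixed on the floor of the drawer. Origin: centre of the outline, on the pad's underside; the pad's top is 3 mm above it (about 9 mm above the counter). z up. Drawer: fixed open box, 280 x 320 mm, walls 10 mm thick and 40 mm high.
- valve_pad: The valve's place: a small black line circle of 37 mm diameter with a ring of eight dots (the pins) in it, on a brown card pad, 94 x 94 x 3 mm, fixed on the floor of the drawer. Origin: centre of the outline, on the pad's underside; the pad's top is 3 mm above it (about 9 mm above the counter). z up. The pads lie two by two, some 120 mm apart in x and 140 mm in y.
- fuse_pad: The fuse holder's place: a plain black line rectangle, 68 mm along the pad's x and 29 mm along its y, on a brown card pad, 94 x 94 x 3 mm, fixed on the floor of the drawer. Origin: centre of the outline, on the pad's underside; the pad's top is 3 mm above it (about 9 mm above the counter). z up. The fuse holder lies along the pad's x, either way round.
- clip_pad: The clip's place: a black line H shape, 68 mm along the pad's x, 34 mm wide over the lugs (along y), on a brown card pad, 94 x 94 x 3 mm, fixed on the floor of the drawer. Origin: centre of the outline, on the pad's underside; the pad's top is 3 mm above it (about 9 mm above the counter). z up. The clip lies along the pad's x, either way round.
- solder_reel: Grey reel of solder lying flat on the counter, 54 mm in diameter, 28 mm high, loose; a bystander. Origin: centre of its underside.
- flux_tin: Low round tin with a yellow lid, 52 mm in diameter, 20 mm high, loose on the counter; a bystander. Origin: centre of its underside.
There are look-alikes about, which are no part of the job. What is shaped like the knob but orange, pink or red is not meant.

How it is judged:
By the outcome, as a careful person would: the job done as asked, in the order asked, and still so for the second after the job is handed in, with the robot touching nothing.
It also fails if it takes over 122 s, if anything falls off the work surface, if the arm or the gripper's body presses on something with over 40 N, if the wrist force passes 120 N, or if a joint passes its speed limit or range.

## Working session

There is one attempt and no reset: what is moved stays moved. The work goes in short steps, Python scripts to look and compute and a tool call to move; the robot and the scene stay as the last step left them, time stands still between calls to the robot, and variables do not carry over. Pictures are saved under pics/ and viewed, at most 14 in all, crops included, and the job is handed in when it is done.

Besides the shell and the picture viewer there is one more tool, called after "Emit:" as a command line: name --argument value ..., lists and objects as JSON in quotes. apply_moves: Moves the arm, as the interface text tells. Its arguments: {"type":"object","properties":{"motion":{"type":"array"}},"required":["motion"]}

```bash
ls; mkdir -p pics; cat > h.py <<'E'
import numpy as np, cv2
from cell import ctrl, vision
def cam(n):
    m=vision.camera_model(n); f=200/np.tan(np.radians(m["vertical_fov"])/2)
    return m,f,np.array(m["R"]),np.array(m["t"])
def ray(c,px,fish=False):
    m,f,R,t=c; u=px[0]-m["cx"]; v=px[1]-m["cy"]
    if fish:
        r=np.hypot(u,v)+1e-9; a=r/f; d=np.array([np.sin(a)*u/r,np.sin(a)*v/r,np.cos(a)])
    else: d=np.array([u/f,v/f,1])
    return -R.T@t, R.T@d
def onz(c,px,z,fish=False):
    o,d=ray(c,px,fish); return o+d*(z-o[2])/d[2]
E
python3 - <<'E'
from h import *
for n in ["top","side","wrist"]:
    c=cam(n); print(n,c[0]); im=vision.grab_frame(n); cv2.imwrite(f"pics/{n}0.png",im)
print(ctrl.get_state())
E
```

```text
pics
top {'vertical_fov': 48.91404023281318, 'cx': 323.0052816689123, 'cy': 196.95168430153237, 'R': array([[ 0.0038598 , -0.99999041,  0.00206824],
       [-0.99412386, -0.00406089, -0.1081724 ],
       [ 0.10817976, -0.00163856, -0.99413   ]]), 't': array([-0.05647217,  0.49377764,  1.0748682 ])}
side {'vertical_fov': 49.69056591654074, 'cx': 322.22131939256957, 'cy': 198.85902998312298, 'R': array([[-0.9993077 , -0.0311257 ,  0.0203793 ],
       [-0.03333997,  0.50613546, -0.86180934],
       [ 0.01650973, -0.86189216, -0.50682279]]), 't': array([0.46875848, 0.08040936, 1.21484376])}
wrist {'vertical_fov': 65.70646984690485, 'cx': 321.78420325381364, 'cy': 198.6024814223152, 'R': array([[ 0.44777161, -0.89414602, -0.00186477],
       [-0.8584773 , -0.4304907 ,  0.27873731],
       [-0.25003462, -0.12320979, -0.96036557]]), 't': array([-0.52338138, -0.03920022,  0.39013723])}
{'clock': 0.15, 'joints': array([-1.32940288e+00,  3.13291718e-01,  1.49821686e+00,  1.47130286e-05,
        1.33097775e+00, -2.23396549e-01]), 'joint_velocities': array([ 1.37241385e-03, -6.64057791e-05, -4.42211984e-04, -7.73411320e-04,
       -2.56063099e-03, -7.53306016e-04]), 'joint_torque': array([ 1.44724647e-03, -4.02303886e+01, -2.52318013e+01,  6.94733835e-02,
        3.43605923e-02, -6.75865772e-05]), 'ee_pos': array([ 0.23528964, -0.46919981,  0.30232494]), 'tool_rot': array([[ 8.93917309e-01,  4.48231866e-01, -1.99760361e-04],
       [ 4.48231860e-01, -8.93916909e-01,  8.71178784e-04],
       [ 2.11920927e-04, -8.68300752e-04, -9.99999601e-01]]), 'force': array([ 0.40133978,  0.27871112, -0.24201933]), 'torque': array([-0.03977832,  0.02268332,  0.03454925]), 'grasp_force': 0.0, 'gripper_width': 0.08831014329207271}
```

View pics/top0.png

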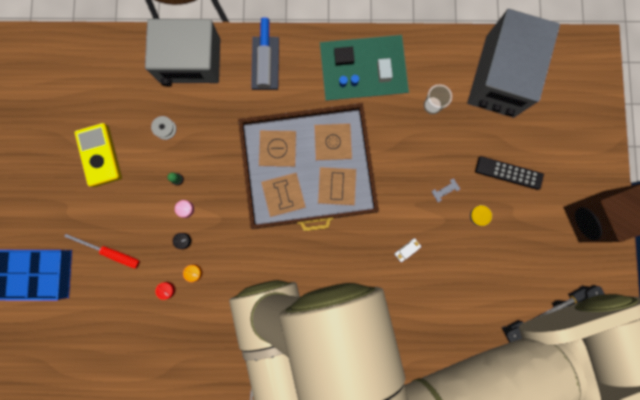

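View pics/side0.png

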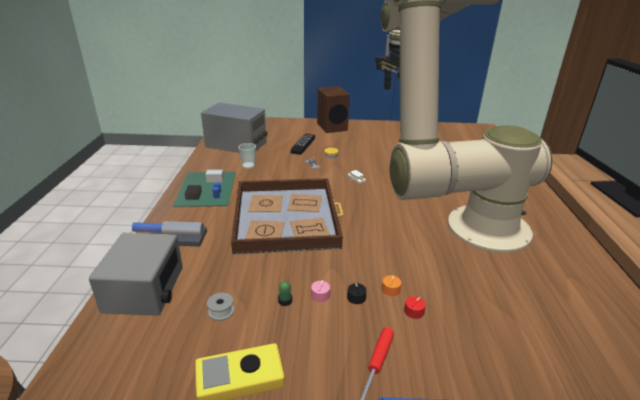

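The top view shows what could pass for the knob: black (181,241), pink (183,209), orange (192,273), red (164,291), plus the black dial on the yellow meter (97,161). By the description I choose the black one at (181,241). The rest:
- Parts: valve (175,178), fuse holder (407,250), clip (446,190).
- Pads: knob (277,148), valve (333,142), clip (284,194), fuse (337,185).

Next is a close crop and coarse measurements.

```bash
python3 - <<'E'
from h import *
im=cv2.imread("pics/top0.png"); c=cam("top")
a=cv2.resize(im[160:300,140:240],None,fx=4,fy=4,interpolation=cv2.INTER_CUBIC)
b=cv2.resize(im[100:240,235:335],None,fx=4,fy=4,interpolation=cv2.INTER_CUBIC)
cv2.imwrite("pics/crop1.png",a)
for n,p,z in [("knob",(181,241),.028),("valve",(175,178),.03),("fuse",(407,250),.02),("clip",(446,190),.003),("kp",(277,148),.009),("vp",(333,142),.009),("cp",(284,194),.009),("fp",(337,185),.009),("reel",(163,127),.028),("tin",(481,215),.02)]:
    X=onz(c,p,z); print(n,X.round(3),np.hypot(*X[:2]).round(3))
E
```

```text
knob [0.383 0.296 0.028] 0.484
valve [0.54  0.317 0.03 ] 0.626
fuse [ 0.363 -0.264  0.02 ] 0.449
clip [ 0.516 -0.37   0.003] 0.635
kp [0.622 0.064 0.009] 0.626
vp [ 0.639 -0.08   0.009] 0.644
cp [0.503 0.045 0.009] 0.505
fp [ 0.527 -0.09   0.009] 0.534
reel [0.671 0.353 0.028] 0.759
tin [ 0.451 -0.452  0.02 ] 0.638
```

View pics/crop1.png

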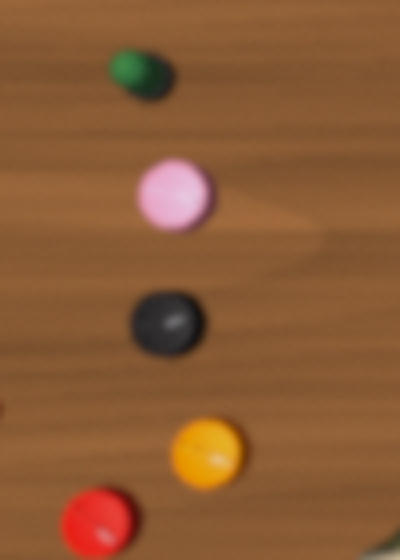

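View pics/wrist0.png

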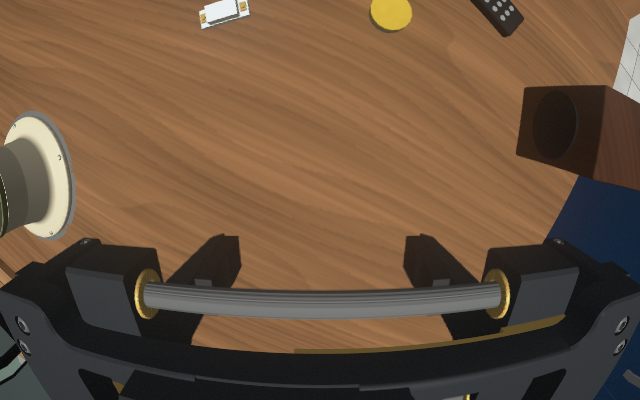

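The crop shows a matte black round knob at crop (167,323), which is pixel (181.7,240.8), between the pink and orange look-alikes; the choice is confirmed. In the wrist view the ground under the TCP falls near row 165. I'll hover over the drawer first to measure the pads.

Emit:
apply_moves --motion '[{"x": 29, "y": 40, "az": -6}, {"x": 58, "y": 80, "az": -12}, {"x": 87, "y": 120, "az": -18}, {"x": 116, "y": 160, "az": -24}, {"x": 145, "y": 200, "az": -26.6}]'

```text
schema error: expected keys x, y, z, ax, ay, az, jaw
```

Emit:
apply_moves --motion '[{"x": 29, "y": 40}, {"x": 58, "y": 80}, {"x": 87, "y": 120}, {"x": 116, "y": 160}, {"x": 145, "y": 200}]'

```text
schema error: expected keys x, y, z, ax, ay, az, jaw
```

Emit:
apply_moves --motion '[{"x": 20, "y": 30, "z": 20}, {"x": 40, "y": 59, "z": 40}, {"x": 40, "y": 59, "z": 60}, {"x": 40, "y": 59, "z": 60}, {"x": 40, "y": 59, "z": 60}]'

```text
schema error: expected keys x, y, z, ax, ay, az, jaw
```

```bash
python3 - <<'E'
from h import *
s=ctrl.get_state(); print(s["ee_pos"],s["tool_rot"].round(3).tolist(),s["joints"].round(2))
im=vision.grab_frame("wrist"); cv2.imwrite("pics/w1.png",im)
E
```

```text
[ 0.23528964 -0.46919981  0.30232494] [[0.894, 0.448, -0.0], [0.448, -0.894, 0.001], [0.0, -0.001, -1.0]] [-1.33  0.31  1.5   0.    1.33 -0.22]
```

View pics/w1.png

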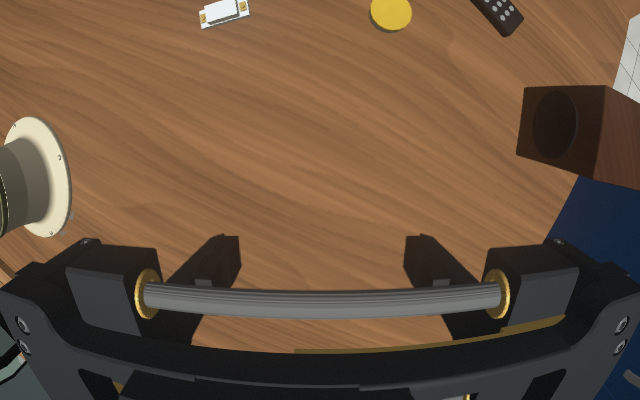

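The picture is unchanged because the calls were refused: every row needs all the keys.

Emit:
apply_moves --motion '[{"x": 29, "y": 40, "z": 0, "ax": 0, "ay": 0, "az": -6, "jaw": 100}, {"x": 58, "y": 80, "z": 0, "ax": 0, "ay": 0, "az": -12, "jaw": 100}, {"x": 87, "y": 120, "z": 0, "ax": 0, "ay": 0, "az": -18, "jaw": 100}, {"x": 116, "y": 160, "z": 0, "ax": 0, "ay": 0, "az": -24, "jaw": 100}, {"x": 145, "y": 200, "z": 0, "ax": 0, "ay": 0, "az": -26.6, "jaw": 100}]'

```text
clock: 0.7
ee_pos: [0.3811, -0.2675, 0.3027]
tool_rot: [[1.0, -0.003, 0.0], [-0.003, -1.0, -0.0], [0.0, 0.0, -1.0]]
force: [0.6, 0.2, -0.2]
gripper_width: 0.0881
grasp_force: 0.0
```

Emit:
apply_moves --motion '[{"x": 29, "y": 40, "z": 0, "ax": 0, "ay": 0, "az": 0, "jaw": 100}, {"x": 58, "y": 80, "z": 0, "ax": 0, "ay": 0, "az": 0, "jaw": 100}, {"x": 87, "y": 120, "z": 0, "ax": 0, "ay": 0, "az": 0, "jaw": 100}, {"x": 116, "y": 160, "z": 0, "ax": 0, "ay": 0, "az": 0, "jaw": 100}, {"x": 145, "y": 200, "z": 0, "ax": 0, "ay": 0, "az": 0, "jaw": 100}]'

```text
clock: 1.2
ee_pos: [0.5262, -0.0673, 0.3027]
tool_rot: [[1.0, 0.001, 0.0], [0.001, -1.0, -0.0], [0.0, 0.0, -1.0]]
force: [0.1, -0.9, -0.9]
gripper_width: 0.088
grasp_force: 0.0
```

Emit:
apply_moves --motion '[{"x": 20, "y": 30, "z": 20, "ax": 0, "ay": 0, "az": 0, "jaw": 100}, {"x": 40, "y": 59, "z": 40, "ax": 0, "ay": 0, "az": 0, "jaw": 100}, {"x": 40, "y": 59, "z": 60, "ax": 0, "ay": 0, "az": 0, "jaw": 100}, {"x": 40, "y": 59, "z": 60, "ax": 0, "ay": 0, "az": 0, "jaw": 100}, {"x": 40, "y": 59, "z": 60, "ax": 0, "ay": 0, "az": 0, "jaw": 100}]'

```text
clock: 1.7
ee_pos: [0.5651, -0.0106, 0.3619]
tool_rot: [[1.0, 0.0, -0.001], [0.0, -1.0, 0.0], [-0.001, -0.0, -1.0]]
force: [0.2, -0.7, 0.1]
gripper_width: 0.0881
grasp_force: 0.0
```

```bash
python3 - <<'E'
from h import *
s=ctrl.get_state(); print(s["clock"],s["ee_pos"],s["tool_rot"].round(3).tolist(),s["joints"].round(2))
c=cam("wrist"); im=vision.grab_frame("wrist"); cv2.imwrite("pics/w2.png",im); np.save("w2.npy",np.array(c,dtype=object),allow_pickle=True)
E
```

```text
1.7 [ 0.56508792 -0.01060094  0.36187831] [[1.0, 0.0, -0.001], [0.0, -1.0, 0.0], [-0.001, -0.0, -1.0]] [-0.23  0.37  1.26 -0.    1.51  1.34]
```

View pics/w2.png

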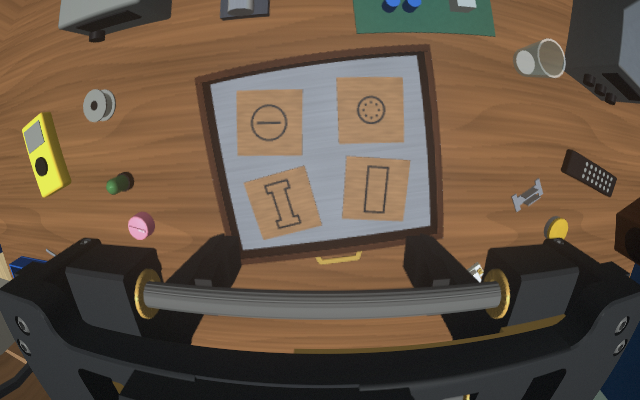

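The wrist picture shows the drawer with all four pads: knob (269,122), valve (371,109), clip (282,202), fuse (376,190). Next I extract the outlines.

```bash
cat >> h.py <<'E'
def outline(im,c,px,r,thr,z=.009,fish=True):
    x,y=px; g=cv2.GaussianBlur(cv2.resize(im[y-r:y+r,x-r:x+r],None,fx=4,fy=4,interpolation=cv2.INTER_CUBIC),(3,3),0).max(2)
    m=(g<thr).astype(np.uint8); cs,_=cv2.findContours(m,cv2.RETR_EXTERNAL,cv2.CHAIN_APPROX_NONE)
    k=max(cs,key=lambda q:cv2.boundingRect(q)[2]*cv2.boundingRect(q)[3])[:,0]
    P=np.array([onz(c,(x-r+(a+.5)/4-.5,y-r+(b+.5)/4-.5),z,fish)[:2] for a,b in k])
    (cx,cy),(w,h),a=cv2.minAreaRect((P*1000).astype(np.float32))
    if w<h: a+=90
    return np.array([cx,cy]).round(1),sorted([round(w,1),round(h,1)]),round((a+90)%180-90,1),P
E
python3 - <<'E'
from h import *
im=cv2.imread("pics/w2.png"); c=np.load("w2.npy",allow_pickle=True)
for n,p,r in [("knob",(269,122),28),("valve",(371,109),28),("clip",(282,202),30),("fuse",(376,190),29)]:
    print(n,[outline(im,c,p,r,t)[:3] for t in (80,100)])
t=cv2.imread("pics/top0.png"); ct=cam("top")
for n,p,r in [("knob",(277,148),14),("valve",(333,142),12),("clip",(284,194),17),("fuse",(337,185),16)]:
    print(n,outline(t,ct,p,r,105,fish=False)[:3])
E
```

```text
knob [(array([620. ,  58.1]), [1.1, 16.8], 88.5), (array([630.9,  67.7]), [29.3, 50.5], -75.9)]
valve [(array([620.4, -80.6]), [1.9, 13.3], -81.6), (array([638.4, -78.4]), [38.6, 38.7], -43.8)]
clip [(array([486.6,  34. ]), [2.7, 11.2], 26.1), (array([500.2,  48.5]), [36.2, 70.6], 15.4)]
fuse [(array([ 502.5, -102.5]), [1.7, 28.5], -2.9), (array([522.6, -89. ]), [31.7, 70.4], -2.4)]Traceback (most recent call last):
  File "<stdin>", line 7, in <module>
  File "h.py", line 17, in outline
    k=max(cs,key=lambda q:cv2.boundingRect(q)[2]*cv2.boundingRect(q)[3])[:,0]
      ~~~^^^^^^^^^^^^^^^^^^^^^^^^^^^^^^^^^^^^^^^^^^^^^^^^^^^^^^^^^^^^^^^
ValueError: max() iterable argument is empty
```

```bash
python3 - <<'E'
from h import *
im=cv2.imread("pics/w2.png"); c=np.load("w2.npy",allow_pickle=True)
for n,p,r in [("knob",(269,122),26),("valve",(371,109),28),("clip",(282,202),29),("fuse",(376,190),29)]:
    print(n,[outline(im,c,p,r,t)[:3] for t in (110,120)])
t=cv2.imread("pics/top0.png"); ct=cam("top")
for n,p,r in [("knob",(277,148),14),("valve",(333,142),12),("clip",(284,194),17),("fuse",(337,185),16)]:
    for th in (120,140):
        try: print(n,outline(t,ct,p,r,th,fish=False)[:3])
        except Exception as e: print(n,"-")
E
```

```text
knob [(array([620.7,  65.1]), [51.1, 51.4], 2.6), (array([620.5,  65.1]), [51.6, 52.0], 88.8)]
valve [(array([638.4, -78.4]), [39.1, 39.2], -43.8), (array([638.3, -78.4]), [39.6, 39.9], 49.4)]
clip [(array([500.1,  48.4]), [36.8, 71.1], 15.5), (array([500.1,  48.4]), [37.6, 71.8], 15.5)]
fuse [(array([522.5, -89. ]), [32.1, 71.0], -2.7), (array([522.5, -89. ]), [32.7, 71.8], -2.7)]
knob (array([622.7,  59.7]), [1.3, 6.4], -89.8)
knob (array([622.7,  65.1]), [52.1, 52.5], 0.2)
valve (array([627.3, -91.1]), [0.0, 0.0], 0.0)
valve (array([641.4, -78.8]), [40.0, 41.5], 0.2)
clip (array([520.3,  66.3]), [1.4, 6.3], 71.7)
clip (array([502.7,  47.6]), [39.1, 73.2], 15.5)
fuse (array([ 556.7, -104.1]), [1.8, 3.2], 44.8)
fuse (array([524.8, -89.5]), [34.3, 73.7], -2.8)
```

Emit:
apply_moves --motion '[{"x": -25, "y": 42, "z": -10, "ax": 0, "ay": 0, "az": 0, "jaw": 85}, {"x": -50, "y": 84, "z": -20, "ax": 0, "ay": 0, "az": 0, "jaw": 85}, {"x": -75, "y": 126, "z": -30, "ax": 0, "ay": 0, "az": 0, "jaw": 85}, {"x": -100, "y": 168, "z": -40, "ax": 0, "ay": 0, "az": 0, "jaw": 85}, {"x": -125, "y": 210, "z": -50, "ax": 0, "ay": 0, "az": 0, "jaw": 85}]'

```text
clock: 2.25
ee_pos: [0.4386, 0.2003, 0.3113]
tool_rot: [[1.0, -0.001, -0.002], [-0.001, -1.0, -0.0], [-0.002, 0.0, -1.0]]
force: [0.7, 0.2, -0.6]
gripper_width: 0.0749
grasp_force: 0.0
```

Emit:
apply_moves --motion '[{"x": -29, "y": 32, "z": -20, "ax": 0, "ay": 0, "az": 0, "jaw": 85}, {"x": -57, "y": 64, "z": -40, "ax": 0, "ay": 0, "az": 0, "jaw": 85}, {"x": -57, "y": 97, "z": -60, "ax": 0, "ay": 0, "az": 0, "jaw": 85}, {"x": -57, "y": 97, "z": -80, "ax": 0, "ay": 0, "az": 0, "jaw": 85}, {"x": -57, "y": 97, "z": -80, "ax": 0, "ay": 0, "az": 0, "jaw": 85}]'

```text
clock: 2.75
ee_pos: [0.3819, 0.2961, 0.2298]
tool_rot: [[1.0, 0.001, -0.006], [0.001, -1.0, -0.003], [-0.006, 0.003, -1.0]]
force: [-0.6, 0.5, 0.3]
gripper_width: 0.0751
grasp_force: 0.0
```

```bash
python3 - <<'E'
from h import *
s=ctrl.get_state(); print(s["clock"],s["ee_pos"])
c=cam("wrist"); im=vision.grab_frame("wrist"); cv2.imwrite("pics/w3.png",im); np.save("w3.npy",np.array(c,dtype=object),allow_pickle=True)
E
```

```text
2.75 [0.38189935 0.29611163 0.22977303]
```

View pics/w3.png

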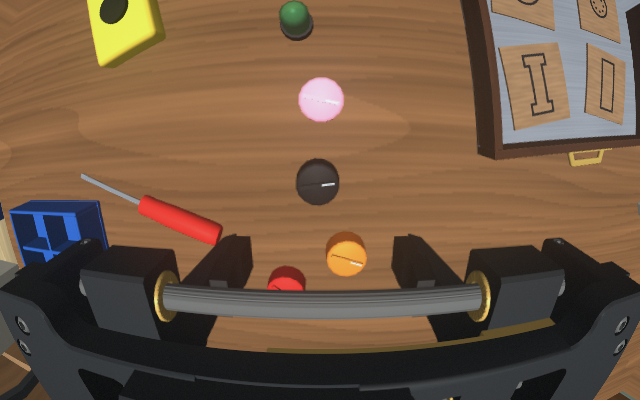

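The black knob is at (318,182), with pink at (321,99) and orange at (346,254) either side in x; the y directions are free.

```bash
python3 - <<'E'
from h import *
im=cv2.imread("pics/w3.png"); c=np.load("w3.npy",allow_pickle=True)
for th in (70,80,90): print(outline(im,c,(318,182),28,th,z=.02)[:3])
t=cv2.imread("pics/top0.png"); ct=cam("top")
for th in (70,80): print(outline(t,ct,(181,241),13,th,z=.02,fish=False)[:3])
E
```

```text
(array([383.2, 300.4]), [40.2, 45.4], -2.0)
(array([383.2, 300.4]), [40.8, 45.8], -3.0)
(array([383.2, 300.3]), [41.4, 46.2], -3.4)
(array([383.5, 296.9]), [37.8, 45.0], -89.8)
(array([383.5, 296.9]), [39.1, 46.3], -89.8)
```

Emit:
apply_moves --motion '[{"x": 0, "y": 3, "z": -45, "ax": 0, "ay": 0, "az": 0, "jaw": 85}, {"x": 0, "y": 3, "z": -90, "ax": 0, "ay": 0, "az": 0, "jaw": 85}, {"x": 0, "y": 3, "z": -130, "ax": 0, "ay": 0, "az": 0, "jaw": 85}, {"x": 0, "y": 3, "z": -155, "ax": 0, "ay": 0, "az": 0, "jaw": 85}, {"x": 0, "y": 3, "z": -163, "ax": 0, "ay": 0, "az": 0, "jaw": 85}]'

```text
clock: 3.3
ee_pos: [0.3832, 0.2986, 0.0684]
tool_rot: [[1.0, -0.001, -0.003], [-0.001, -1.0, -0.001], [-0.003, 0.001, -1.0]]
force: [-0.6, 0.3, 0.8]
gripper_width: 0.0749
grasp_force: 0.0
```

Emit:
apply_moves --motion '[{"x": 0, "y": 0, "z": 0, "ax": 0, "ay": 0, "az": 0, "jaw": 75}, {"x": 0, "y": 0, "z": 0, "ax": 0, "ay": 0, "az": 0, "jaw": 65}, {"x": 0, "y": 0, "z": 0, "ax": 0, "ay": 0, "az": 0, "jaw": 55}, {"x": 0, "y": 0, "z": 0, "ax": 0, "ay": 0, "az": 0, "jaw": 35}, {"x": 0, "y": 0, "z": 0, "ax": 0, "ay": 0, "az": 0, "jaw": 35}]'

```text
clock: 3.8
ee_pos: [0.3837, 0.2998, 0.0706]
tool_rot: [[1.0, 0.001, 0.001], [0.001, -1.0, 0.001], [0.001, -0.001, -1.0]]
force: [-0.0, -0.7, 6.5]
gripper_width: 0.0421
grasp_force: 30.1
```

Emit:
apply_moves --motion '[{"x": 0, "y": 0, "z": 0, "ax": 0, "ay": 0, "az": 0, "jaw": 35}, {"x": 0, "y": 0, "z": 20, "ax": 0, "ay": 0, "az": 0, "jaw": 35}, {"x": 0, "y": 0, "z": 50, "ax": 0, "ay": 0, "az": 0, "jaw": 35}, {"x": 0, "y": 0, "z": 90, "ax": 0, "ay": 0, "az": 0, "jaw": 35}, {"x": 0, "y": 0, "z": 120, "ax": 0, "ay": 0, "az": 0, "jaw": 35}]'

```text
clock: 4.3
ee_pos: [0.3834, 0.2998, 0.1921]
tool_rot: [[1.0, 0.001, 0.002], [0.001, -1.0, 0.001], [0.002, -0.001, -1.0]]
force: [0.2, 0.0, -0.8]
gripper_width: 0.0418
grasp_force: 30.0
```

Emit:
apply_moves --motion '[{"x": 32, "y": -32, "z": 0, "ax": 0, "ay": 0, "az": 0, "jaw": 35}, {"x": 64, "y": -64, "z": 0, "ax": 0, "ay": 0, "az": 0, "jaw": 35}, {"x": 96, "y": -96, "z": 0, "ax": 0, "ay": 0, "az": 0, "jaw": 35}, {"x": 128, "y": -128, "z": 0, "ax": 0, "ay": 0, "az": 0, "jaw": 35}, {"x": 160, "y": -160, "z": 0, "ax": 0, "ay": 0, "az": 0, "jaw": 35}]'

```text
clock: 4.8
ee_pos: [0.5443, 0.1382, 0.19]
tool_rot: [[1.0, 0.001, 0.0], [0.001, -1.0, 0.0], [0.0, -0.0, -1.0]]
force: [0.8, 0.1, -0.9]
gripper_width: 0.0425
grasp_force: 30.0
```

Emit:
apply_moves --motion '[{"x": 32, "y": -32, "z": 0, "ax": 0, "ay": 0, "az": 0, "jaw": 35}, {"x": 64, "y": -64, "z": 0, "ax": 0, "ay": 0, "az": 0, "jaw": 35}, {"x": 78, "y": -75, "z": 0, "ax": 0, "ay": 0, "az": 0, "jaw": 35}, {"x": 78, "y": -75, "z": 0, "ax": 0, "ay": 0, "az": 0, "jaw": 35}, {"x": 78, "y": -75, "z": 0, "ax": 0, "ay": 0, "az": 0, "jaw": 35}]'

```text
clock: 5.3
ee_pos: [0.6208, 0.0651, 0.1896]
tool_rot: [[1.0, 0.001, -0.001], [0.001, -1.0, 0.0], [-0.001, -0.0, -1.0]]
force: [0.2, -0.2, -0.4]
gripper_width: 0.0416
grasp_force: 30.0
```

```bash
cat >> h.py <<'E'
def snap(n,crop=None,k=1):
    s=ctrl.get_state(); c=cam("wrist"); im=vision.grab_frame("wrist")
    np.save(n+".npy",np.array(c,dtype=object),allow_pickle=True); cv2.imwrite(f"pics/{n}.png",im)
    if crop: a,b,d,e=crop; cv2.imwrite(f"pics/{n}c.png",cv2.resize(im[b:e,a:d],None,fx=k,fy=k,interpolation=cv2.INTER_CUBIC))
    print(s["clock"],(1000*s["ee_pos"]).round(1),s["gripper_width"].round(4)); return im,c
E
python3 -c "
from h import *
snap('w4',(220,80,420,280),3)"
```

```text
Traceback (most recent call last):
  File "h.py", line 26, in snap
    print(s["clock"],(1000*s["ee_pos"]).round(1),s["gripper_width"].round(4)); return im,c
                                                 ^^^^^^^^^^^^^^^^^^^^^^^^
AttributeError: 'float' object has no attribute 'round'
```

View pics/w4c.png

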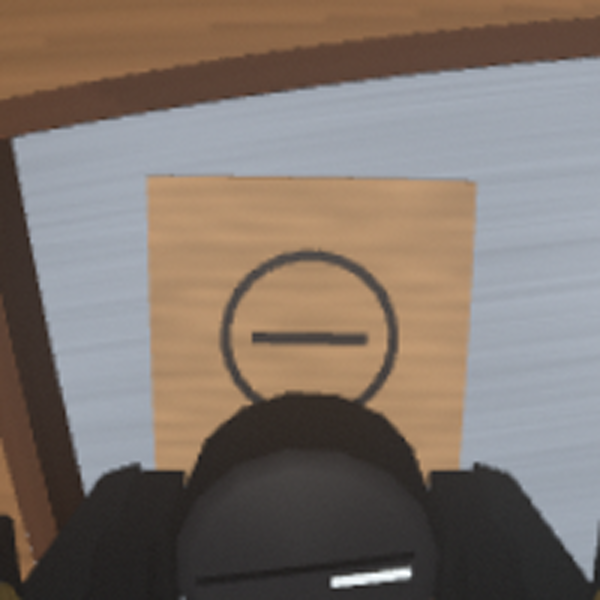

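The knob is held level; its pad circle is at crop (310,333), i.e. px (323,191), and the knob's foot front edge is at crop (310,393).

```bash
sed -i 's/s\["gripper_width"\].round(4)/round(s["gripper_width"],4)/' h.py; python3 - <<'E'
from h import *
from scipy.optimize import least_squares
im=cv2.imread("pics/w4.png"); c=np.load("w4.npy",allow_pickle=True)
g=im.max(2)
pts=[onz(c,(x,y),.009,True)[:2]*1000 for y in range(160,208) for x in range(290,358) if g[y,x]<115]
P=np.array(pts); cen=np.array([621,65.])
P=P[abs(np.hypot(*(P-cen).T)-24.5)<6]
f=least_squares(lambda p:np.hypot(P[:,0]-p[0],P[:,1]-p[1])-p[2],[621,65,24],loss='soft_l1'); print(f.x.round(1),len(P))
for row in (390,393,396): print(onz(c,(220+310/3-.33,80+row/3-.33),.119,True)*1000-[22,0,0])
# knob left/right edges on top disc
E
```

```text
[620.5  64.9  24.5] 350
[618.79554313  64.98681519 119.        ]
[618.24739669  64.98611017 119.        ]
[617.69806482  64.98539921 119.        ]
```

Emit:
apply_moves --motion '[{"x": 1.5, "y": 0, "z": -40, "ax": 0, "ay": 0, "az": 0, "jaw": 35}, {"x": 1.5, "y": 0, "z": -80, "ax": 0, "ay": 0, "az": 0, "jaw": 35}, {"x": 1.5, "y": 0, "z": -98, "ax": 0, "ay": 0, "az": 0, "jaw": 35}, {"x": 1.5, "y": 0, "z": -106, "ax": 0, "ay": 0, "az": 0, "jaw": 35}, {"x": 1.5, "y": 0, "z": -109, "ax": 0, "ay": 0, "az": 0, "jaw": 35}]'

```text
clock: 5.85
ee_pos: [0.6224, 0.0655, 0.0808]
tool_rot: [[1.0, 0.002, -0.0], [0.002, -1.0, 0.0], [-0.0, -0.0, -1.0]]
force: [-0.3, -0.6, 1.1]
gripper_width: 0.0419
grasp_force: 30.0
```

Emit:
apply_moves --motion '[{"x": 0, "y": 0, "z": -0.5, "ax": 0, "ay": 0, "az": 0, "jaw": 35}, {"x": 0, "y": 0, "z": -0.5, "ax": 0, "ay": 0, "az": 0, "jaw": 45}, {"x": 0, "y": 0, "z": -0.5, "ax": 0, "ay": 0, "az": 0, "jaw": 55}, {"x": 0, "y": 0, "z": -0.5, "ax": 0, "ay": 0, "az": 0, "jaw": 65}, {"x": 0, "y": 0, "z": -0.5, "ax": 0, "ay": 0, "az": 0, "jaw": 70}]'

```text
clock: 6.35
ee_pos: [0.6229, 0.0647, 0.0806]
tool_rot: [[1.0, 0.0, 0.001], [0.0, -1.0, -0.0], [0.001, 0.0, -1.0]]
force: [-0.3, 0.0, -0.7]
gripper_width: 0.061
grasp_force: 0.0
```

Emit:
apply_moves --motion '[{"x": 0, "y": 0, "z": 15, "ax": 0, "ay": 0, "az": 0, "jaw": 70}, {"x": 0, "y": 0, "z": 50, "ax": 0, "ay": 0, "az": 0, "jaw": 70}, {"x": 0, "y": 0, "z": 90, "ax": 0, "ay": 0, "az": 0, "jaw": 70}, {"x": 0, "y": 0, "z": 120, "ax": 0, "ay": 0, "az": 0, "jaw": 70}, {"x": 0, "y": 0, "z": 120, "ax": 0, "ay": 0, "az": 0, "jaw": 70}]'

```text
clock: 6.85
ee_pos: [0.6242, 0.0646, 0.2062]
tool_rot: [[1.0, 0.001, 0.009], [0.001, -1.0, -0.001], [0.009, 0.001, -1.0]]
force: [0.1, -0.6, 0.3]
gripper_width: 0.0615
grasp_force: 0.0
```

```bash
python3 -c "
from h import *
snap('w5',(220,80,420,280),3)"
```

```text
6.85 [624.2  64.6 206.2] 0.0615
```

View pics/w5c.png

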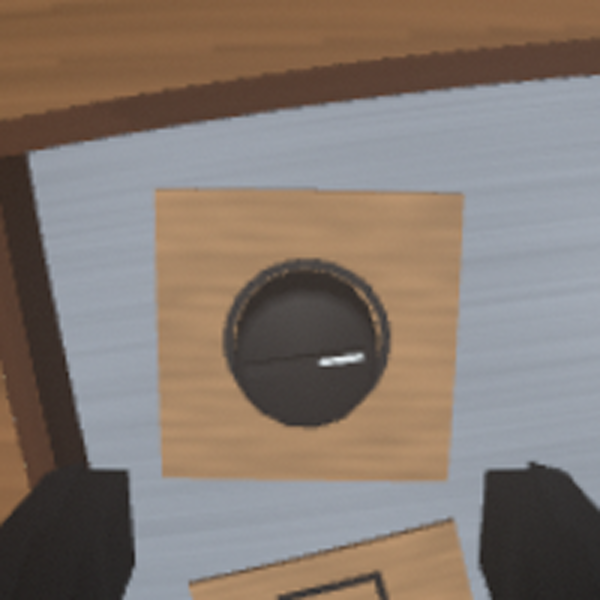

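The knob sits inside its circle with an even gap left and right and a small one in front, centred and upright. Next is the valve.

Emit:
apply_moves --motion '[{"x": -16, "y": 46, "z": 10, "ax": 0, "ay": 0, "az": 0, "jaw": 70}, {"x": -32, "y": 92, "z": 20, "ax": 0, "ay": 0, "az": 0, "jaw": 70}, {"x": -48, "y": 138, "z": 20, "ax": 0, "ay": 0, "az": 0, "jaw": 70}, {"x": -64, "y": 184, "z": 20, "ax": 0, "ay": 0, "az": 0, "jaw": 70}, {"x": -80, "y": 230, "z": 20, "ax": 0, "ay": 0, "az": 0, "jaw": 70}]'

```text
clock: 7.4
ee_pos: [0.5416, 0.2963, 0.2195]
tool_rot: [[1.0, 0.0, -0.002], [0.0, -1.0, -0.001], [-0.002, 0.001, -1.0]]
force: [0.3, -0.5, -0.4]
gripper_width: 0.0617
grasp_force: 0.0
```

Emit:
apply_moves --motion '[{"x": -2, "y": 20, "z": 0, "ax": 0, "ay": 0, "az": 0, "jaw": 70}, {"x": -2, "y": 20, "z": 0, "ax": 0, "ay": 0, "az": 0, "jaw": 70}, {"x": -2, "y": 20, "z": 0, "ax": 0, "ay": 0, "az": 0, "jaw": 70}, {"x": -2, "y": 20, "z": 0, "ax": 0, "ay": 0, "az": 0, "jaw": 70}, {"x": -2, "y": 20, "z": 0, "ax": 0, "ay": 0, "az": 0, "jaw": 70}]'

```text
clock: 7.9
ee_pos: [0.5413, 0.3134, 0.2201]
tool_rot: [[1.0, -0.001, -0.0], [-0.001, -1.0, -0.0], [-0.0, 0.0, -1.0]]
force: [0.7, -0.3, 0.2]
gripper_width: 0.0617
grasp_force: 0.0
```

```bash
python3 -c "
from h import *
snap('w6',(220,80,420,280),3)"
```

```text
7.9 [541.3 313.4 220.1] 0.0617
```

View pics/w6c.png

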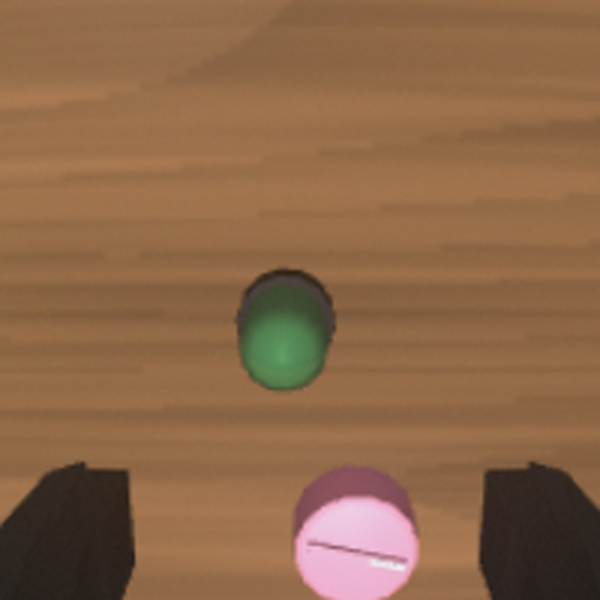

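The valve stands upright, its base spanning crop columns 237 to 335 with the foot's front edge at (286,268); the pink knob is close behind it at (357,545).

```bash
python3 - <<'E'
from h import *
c=np.load("w6.npy",allow_pickle=True)
q=lambda a,b,z:onz(c,(220+a/3-.33,80+b/3-.33),z,True)*1000
print("front foot->centre",q(286,268,0)-[16,0,0])
l,r=q(237,322,.014),q(335,322,.014); print("base sides",l,r,l[1]-r[1])
print("bulb back dome ~",q(284,345,.05)); print("pink",q(357,548,.029))
t=cv2.imread("pics/top0.png"); ct=cam("top")
print("top base", onz(ct,(140+150/4,160+77/4),.010)*1000)
E
```

```text
front foot->centre [538.40116638 320.62165674   0.        ]
base sides [539.52006855 336.14383886  14.        ] [539.4502964  304.73967268  14.        ] 31.40416617945027
bulb back dome ~ [541.8222708  320.20154681  50.        ]
pink [466.2076831  297.24706728  29.        ]
top base [539.77860566 317.16290502  10.        ]
```

Emit:
apply_moves --motion '[{"x": -1, "y": 4.5, "z": -40, "ax": 0, "ay": 0, "az": 0, "jaw": 70}, {"x": -1, "y": 4.5, "z": -80, "ax": 0, "ay": 0, "az": 0, "jaw": 70}, {"x": -1, "y": 4.5, "z": -120, "ax": 0, "ay": 0, "az": 0, "jaw": 70}, {"x": -1, "y": 4.5, "z": -144, "ax": 0, "ay": 0, "az": 0, "jaw": 70}, {"x": -1, "y": 4.5, "z": -152, "ax": 0, "ay": 0, "az": 0, "jaw": 70}]'

```text
clock: 8.45
ee_pos: [0.5391, 0.3182, 0.0656]
tool_rot: [[1.0, -0.0, -0.004], [-0.0, -1.0, -0.002], [-0.004, 0.002, -1.0]]
force: [-0.8, -0.5, -0.0]
gripper_width: 0.0617
grasp_force: 0.0
```

Emit:
apply_moves --motion '[{"x": 0, "y": 0, "z": 0, "ax": 0, "ay": 0, "az": 0, "jaw": 60}, {"x": 0, "y": 0, "z": 0, "ax": 0, "ay": 0, "az": 0, "jaw": 52}, {"x": 0, "y": 0, "z": 0, "ax": 0, "ay": 0, "az": 0, "jaw": 45}, {"x": 0, "y": 0, "z": 0, "ax": 0, "ay": 0, "az": 0, "jaw": 39}, {"x": 0, "y": 0, "z": 0, "ax": 0, "ay": 0, "az": 0, "jaw": 33}]'

```text
clock: 8.95
ee_pos: [0.5402, 0.3193, 0.0692]
tool_rot: [[1.0, 0.001, 0.001], [0.001, -1.0, 0.001], [0.001, -0.001, -1.0]]
force: [-0.9, 0.1, 4.6]
gripper_width: 0.031
grasp_force: 30.0
```

Emit:
apply_moves --motion '[{"x": 0, "y": 0, "z": 0, "ax": 0, "ay": 0, "az": 0, "jaw": 25}, {"x": 0, "y": 0, "z": 0, "ax": 0, "ay": 0, "az": 0, "jaw": 25}, {"x": 0, "y": 0, "z": 15, "ax": 0, "ay": 0, "az": 0, "jaw": 25}, {"x": 0, "y": 0, "z": 40, "ax": 0, "ay": 0, "az": 0, "jaw": 25}, {"x": 0, "y": 0, "z": 75, "ax": 0, "ay": 0, "az": 0, "jaw": 25}]'

```text
clock: 9.45
ee_pos: [0.5392, 0.3189, 0.1435]
tool_rot: [[1.0, 0.0, -0.003], [0.0, -1.0, -0.001], [-0.003, 0.001, -1.0]]
force: [0.8, -0.4, -0.2]
gripper_width: 0.0308
grasp_force: 30.0
```

Emit:
apply_moves --motion '[{"x": 6, "y": -25, "z": 12, "ax": 0, "ay": 0, "az": 0, "jaw": 25}, {"x": 16, "y": -65, "z": 25, "ax": 0, "ay": 0, "az": 0, "jaw": 25}, {"x": 26.5, "y": -105, "z": 30, "ax": 0, "ay": 0, "az": 0, "jaw": 25}, {"x": 36.5, "y": -145, "z": 30, "ax": 0, "ay": 0, "az": 0, "jaw": 25}, {"x": 46.5, "y": -185, "z": 30, "ax": 0, "ay": 0, "az": 0, "jaw": 25}]'

```text
clock: 9.95
ee_pos: [0.5865, 0.1326, 0.1744]
tool_rot: [[1.0, 0.001, 0.001], [0.001, -1.0, 0.0], [0.001, -0.0, -1.0]]
force: [0.2, 0.5, -0.1]
gripper_width: 0.0305
grasp_force: 30.0
```

Emit:
apply_moves --motion '[{"x": 11, "y": -45, "z": 0, "ax": 0, "ay": 0, "az": 0, "jaw": 25}, {"x": 22, "y": -90, "z": 0, "ax": 0, "ay": 0, "az": 0, "jaw": 25}, {"x": 34, "y": -135, "z": 0, "ax": 0, "ay": 0, "az": 0, "jaw": 25}, {"x": 43, "y": -170, "z": 0, "ax": 0, "ay": 0, "az": 0, "jaw": 25}, {"x": 49, "y": -195, "z": 0, "ax": 0, "ay": 0, "az": 0, "jaw": 25}]'

```text
clock: 10.45
ee_pos: [0.6356, -0.0634, 0.1741]
tool_rot: [[1.0, -0.001, 0.001], [-0.001, -1.0, -0.0], [0.001, 0.0, -1.0]]
force: [0.3, 1.5, 0.3]
gripper_width: 0.0311
grasp_force: 30.0
```

Emit:
apply_moves --motion '[{"x": 4, "y": -14, "z": 0, "ax": 0, "ay": 0, "az": 0, "jaw": 25}, {"x": 5, "y": -18, "z": 0, "ax": 0, "ay": 0, "az": 0, "jaw": 25}, {"x": 5, "y": -18, "z": 0, "ax": 0, "ay": 0, "az": 0, "jaw": 25}, {"x": 5, "y": -18, "z": 0, "ax": 0, "ay": 0, "az": 0, "jaw": 25}, {"x": 5, "y": -18, "z": 0, "ax": 0, "ay": 0, "az": 0, "jaw": 25}]'

```text
clock: 10.95
ee_pos: [0.6402, -0.0776, 0.1733]
tool_rot: [[1.0, 0.002, -0.0], [0.002, -1.0, 0.0], [-0.0, -0.0, -1.0]]
force: [-1.0, 0.8, -0.3]
gripper_width: 0.0307
grasp_force: 30.0
```

```bash
python3 - <<'E'
from h import *
from scipy.optimize import least_squares
im,c=snap('w7',(220,80,420,280),3)
g=im.max(2)
P=np.array([onz(c,(x,y),.009,True)[:2]*1000 for y in range(140,205) for x in range(280,365) if g[y,x]<115])
P=P[abs(np.hypot(*(P-[638.4,-78.4]).T)-18.5)<4]
f=least_squares(lambda p:np.hypot(P[:,0]-p[0],P[:,1]-p[1])-p[2],[638,-78,18],loss='soft_l1'); print(f.x.round(1),len(P))
E
```

```text
10.95 [640.2 -77.6 173.3] 0.0307
[638.5 -78.4  18.6] 251
```

View pics/w7c.png

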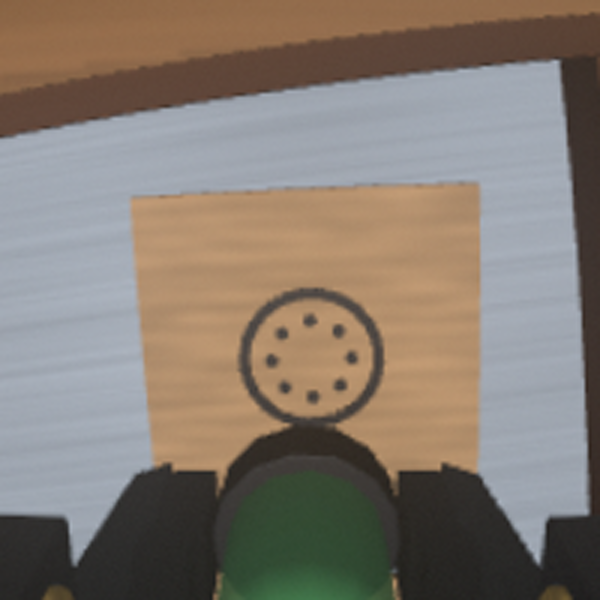

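The valve is held upright, its foot's front edge at crop (307,423); the circle with eight dots is at (311,357).

```bash
python3 - <<'E'
from h import *
c=np.load("w7.npy",allow_pickle=True)
q=lambda a,b,z:onz(c,(220+a/3-.33,80+b/3-.33),z,True)*1000
print(q(307,422,.105)-[16,0,0], q(213,525,.119)[1],q(398,525,.119)[1])
E
```

```text
[639.2040397  -77.21450638 105.        ] -61.794776621945466 -92.18093314193135
```

Emit:
apply_moves --motion '[{"x": 0, "y": -0.5, "z": -30, "ax": 0, "ay": 0, "az": 0, "jaw": 25}, {"x": 0, "y": -0.5, "z": -60, "ax": 0, "ay": 0, "az": 0, "jaw": 25}, {"x": 0, "y": -0.5, "z": -80, "ax": 0, "ay": 0, "az": 0, "jaw": 25}, {"x": 0, "y": -0.5, "z": -89, "ax": 0, "ay": 0, "az": 0, "jaw": 25}, {"x": 0, "y": -0.5, "z": -93, "ax": 0, "ay": 0, "az": 0, "jaw": 25}]'

```text
clock: 11.5
ee_pos: [0.6402, -0.0789, 0.0798]
tool_rot: [[1.0, 0.001, -0.001], [0.001, -1.0, 0.0], [-0.001, -0.0, -1.0]]
force: [-0.3, 0.0, -0.4]
gripper_width: 0.0309
grasp_force: 30.0
```

Emit:
apply_moves --motion '[{"x": 0, "y": 0, "z": 0, "ax": 0, "ay": 0, "az": 0, "jaw": 25}, {"x": 0, "y": 0, "z": -0.5, "ax": 0, "ay": 0, "az": 0, "jaw": 25}, {"x": 0, "y": 0, "z": -1, "ax": 0, "ay": 0, "az": 0, "jaw": 25}, {"x": 0, "y": 0, "z": -1.5, "ax": 0, "ay": 0, "az": 0, "jaw": 25}, {"x": 0, "y": 0, "z": -1.5, "ax": 0, "ay": 0, "az": 0, "jaw": 25}]'

```text
clock: 12.0
ee_pos: [0.6404, -0.0793, 0.079]
tool_rot: [[1.0, 0.001, 0.0], [0.001, -1.0, -0.0], [0.0, 0.0, -1.0]]
force: [0.4, 0.3, 0.2]
gripper_width: 0.0309
grasp_force: 30.0
```

Emit:
apply_moves --motion '[{"x": 0, "y": 0, "z": -0.5, "ax": 0, "ay": 0, "az": 0, "jaw": 25}, {"x": 0, "y": 0, "z": -1, "ax": 0, "ay": 0, "az": 0, "jaw": 25}, {"x": 0, "y": 0, "z": -1, "ax": 0, "ay": 0, "az": 0, "jaw": 25}, {"x": 0, "y": 0, "z": -1, "ax": 0, "ay": 0, "az": 0, "jaw": 25}, {"x": 0, "y": 0, "z": -1, "ax": 0, "ay": 0, "az": 0, "jaw": 25}]'

```text
clock: 12.5
ee_pos: [0.6404, -0.0794, 0.0781]
tool_rot: [[1.0, 0.001, 0.0], [0.001, -1.0, -0.0], [0.0, 0.0, -1.0]]
force: [-2.3, 0.3, 6.0]
gripper_width: 0.0309
grasp_force: 30.0
```

Contact at about 6 N. I'll release and lift.

Emit:
apply_moves --motion '[{"x": 0, "y": 0, "z": 0, "ax": 0, "ay": 0, "az": 0, "jaw": 38}, {"x": 0, "y": 0, "z": 0, "ax": 0, "ay": 0, "az": 0, "jaw": 44}, {"x": 0, "y": 0, "z": 0, "ax": 0, "ay": 0, "az": 0, "jaw": 52}, {"x": 0, "y": 0, "z": 0, "ax": 0, "ay": 0, "az": 0, "jaw": 60}, {"x": 0, "y": 0, "z": 0, "ax": 0, "ay": 0, "az": 0, "jaw": 60}]'

```text
clock: 13.0
ee_pos: [0.6403, -0.0793, 0.0776]
tool_rot: [[1.0, 0.001, -0.0], [0.001, -1.0, 0.0], [-0.0, -0.0, -1.0]]
force: [0.4, -0.7, 0.4]
gripper_width: 0.0528
grasp_force: 0.0
```

Emit:
apply_moves --motion '[{"x": 0, "y": 0, "z": 15, "ax": 0, "ay": 0, "az": 0, "jaw": 60}, {"x": 0, "y": 0, "z": 50, "ax": 0, "ay": 0, "az": 0, "jaw": 60}, {"x": 0, "y": 0, "z": 90, "ax": 0, "ay": 0, "az": 0, "jaw": 60}, {"x": 0, "y": 0, "z": 130, "ax": 0, "ay": 0, "az": 0, "jaw": 60}, {"x": 0, "y": 0, "z": 150, "ax": 0, "ay": 0, "az": 0, "jaw": 60}]'

```text
clock: 13.5
ee_pos: [0.6409, -0.0794, 0.233]
tool_rot: [[1.0, 0.001, 0.006], [0.001, -1.0, -0.002], [0.006, 0.002, -1.0]]
force: [0.3, 0.1, 0.3]
gripper_width: 0.0531
grasp_force: 0.0
```

```bash
python3 - <<'E'
from h import *
im,c=snap('w8')
r=im[120:260,250:400].astype(int)
gr=((r[...,1]>r[...,2]+15)&(r[...,1]>r[...,0])).astype(np.uint8)
n,l,st,ce=cv2.connectedComponentsWithStats(gr); i=1+st[1:,4].argmax(); print("bulb px",ce[i]+[250,120],st[i])
# fit visible dark ring: pixel list near circle
g=im.max(2)
P=np.array([onz(c,(x,y),.009,True)[:2]*1000 for y in range(120,240) for x in range(270,380) if g[y,x]<110])
d=np.hypot(*(P-[638.5,-78.4]).T); th=np.degrees(np.arctan2(P[:,1]+78.4,P[:,0]-638.5))
for a in range(-180,180,30):
    s=d[(th>=a)&(th<a+30)]; print(a,np.histogram(s,[0,13,14.5,16,17,18,19,20,22,24])[0])
E
```

```text
13.5 [640.9 -79.4 233. ] 0.0531
bulb px [320.96097561 194.17235772] [ 58  59  27  30 615]
-180 [0 0 0 0 0 0 0 0 3]
-150 [0 2 3 4 3 8 6 6 3]
-120 [31 10 12  7  9  9  6  0  0]
-90 [40 10 11  5  6  9  4  0  0]
-60 [43 10 11  2  8  9  6  0  0]
-30 [46 13 10  5  6 10  7  0  0]
0 [37 12  9  2  7 10  7  0  0]
30 [42 11  9  1  8  9  8  0  0]
60 [39 11  3  0  5  9  8  0  0]
90 [32 11 10  8  7 10  7  0  0]
120 [1 3 4 3 6 6 7 6 2]
150 [0 0 0 0 0 0 0 0 4]
```

The ring gap round the valve base (radius 16 to 18 mm) is nearly even, so it is centred to within about 1 mm, with the bulb upright. Next is the fuse holder, whose yaw is about -55° from the top view.

Emit:
apply_moves --motion '[{"x": -40, "y": -26, "z": 0, "ax": 0, "ay": 0, "az": -8, "jaw": 60}, {"x": -80, "y": -52, "z": 0, "ax": 0, "ay": 0, "az": -16, "jaw": 60}, {"x": -120, "y": -78, "z": 0, "ax": 0, "ay": 0, "az": -24, "jaw": 60}, {"x": -160, "y": -104, "z": 0, "ax": 0, "ay": 0, "az": -32, "jaw": 60}, {"x": -200, "y": -130, "z": 0, "ax": 0, "ay": 0, "az": -40, "jaw": 60}]'

```text
clock: 14.05
ee_pos: [0.4385, -0.2098, 0.228]
tool_rot: [[0.763, -0.646, 0.0], [-0.646, -0.763, -0.0], [0.0, 0.0, -1.0]]
force: [0.2, -0.8, 0.4]
gripper_width: 0.0527
grasp_force: 0.0
```

Emit:
apply_moves --motion '[{"x": -40, "y": -26, "z": 0, "ax": 0, "ay": 0, "az": -8, "jaw": 60}, {"x": -77, "y": -55, "z": 0, "ax": 0, "ay": 0, "az": -15, "jaw": 60}, {"x": -77, "y": -55, "z": 0, "ax": 0, "ay": 0, "az": -15, "jaw": 60}, {"x": -77, "y": -55, "z": 0, "ax": 0, "ay": 0, "az": -15, "jaw": 60}, {"x": -77, "y": -55, "z": 0, "ax": 0, "ay": 0, "az": -15, "jaw": 60}]'

```text
clock: 14.55
ee_pos: [0.364, -0.2637, 0.2278]
tool_rot: [[0.576, -0.818, 0.0], [-0.818, -0.576, -0.0], [0.0, -0.0, -1.0]]
force: [-0.4, 0.5, 0.3]
gripper_width: 0.053
grasp_force: 0.0
```

```bash
python3 - <<'E'
from h import *
im,c=snap('w9',(220,80,420,280),3)
print(ctrl.get_state()["tool_rot"].round(3).tolist())
g=im[:230].min(2)
for th in (120,150):
    cs,_=cv2.findContours((g>th).astype(np.uint8),0,2)
    for k in sorted(cs,key=cv2.contourArea)[-2:]:
        M=cv2.boundingRect(k); print(th,cv2.contourArea(k),M)
E
```

```text
14.55 [ 364.  -263.7  227.8] 0.053
[[0.576, -0.817, 0.0], [-0.817, -0.576, 0.0], [0.0, -0.0, -1.0]]
120 1619.5 (311, 149, 29, 64)
120 7799.0 (32, 118, 155, 112)
150 1448.0 (311, 149, 29, 64)
150 7535.5 (32, 119, 155, 111)
```

View pics/w9c.png

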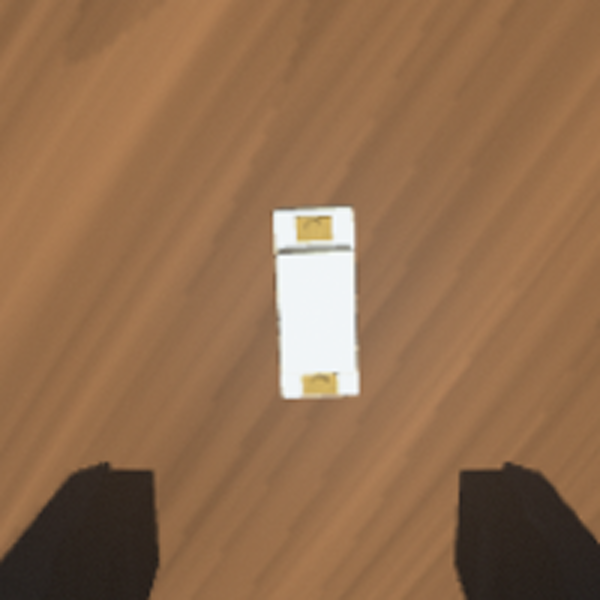

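The fuse holder is nearly aligned with the tool: front corners at crop (274,211) and (354,208), rear corners at (282,398) and (358,396).

```bash
python3 - <<'E'
from h import *
c=np.load("w9.npy",allow_pickle=True)
q=lambda a,b,z:(onz(c,(220+a/3-.33,80+b/3-.33),z,True)*1000)[:2]
A,B,C,D=[q(*p,.010) for p in [(274,211),(354,208),(282,398),(358,396)]]
print((A+B+C+D)/4,[np.linalg.norm(v).round(1) for v in (A-B,C-D,A-C,B-D)])
for u in (A-C,B-D,(A+B)/2-(C+D)/2): print(np.degrees(np.arctan2(u[1],u[0])).round(1))
u=B-A;print(np.degrees(np.arctan2(u[1],u[0])).round(1)+90)
im=cv2.imread("pics/w9.png")
m=(im[140:225,300:350].min(2)>110).astype(np.uint8)
g=cv2.imread("pics/top0.png"); ct=cam("top")
t=(g[230:272,385:430].min(2)>115).astype(np.uint8); cs,_=cv2.findContours(t,0,1); k=max(cs,key=cv2.contourArea)[:,0]
P=np.array([onz(ct,p+[385,230],.015)[:2]*1000 for p in k],np.float32); print("top",cv2.minAreaRect(P))
E
```

```text
[ 361.11755426 -267.23595609] [np.float64(26.0), np.float64(25.9), np.float64(63.9), np.float64(64.2)]
-52.9
-53.0
-52.9
-52.69999999999999
top ((362.7418518066406, -266.3670654296875), (30.094524383544922, 65.52043151855469), 36.513545989990234)
```

Emit:
apply_moves --motion '[{"x": -1.5, "y": -3, "z": -42, "ax": 0, "ay": 0, "az": 2, "jaw": 60}, {"x": -1.5, "y": -3, "z": -85, "ax": 0, "ay": 0, "az": 2, "jaw": 60}, {"x": -1.5, "y": -3, "z": -127, "ax": 0, "ay": 0, "az": 2, "jaw": 60}, {"x": -1.5, "y": -3, "z": -152, "ax": 0, "ay": 0, "az": 2, "jaw": 60}, {"x": -1.5, "y": -3, "z": -159, "ax": 0, "ay": 0, "az": 2, "jaw": 60}]'

```text
clock: 15.1
ee_pos: [0.3619, -0.2657, 0.0665]
tool_rot: [[0.604, -0.797, -0.003], [-0.797, -0.604, 0.004], [-0.005, 0.0, -1.0]]
force: [0.5, -0.3, -0.5]
gripper_width: 0.0527
grasp_force: 0.0
```

Emit:
apply_moves --motion '[{"x": 0, "y": 0, "z": 0, "ax": 0, "ay": 0, "az": 0, "jaw": 50}, {"x": 0, "y": 0, "z": 0, "ax": 0, "ay": 0, "az": 0, "jaw": 40}, {"x": 0, "y": 0, "z": 0, "ax": 0, "ay": 0, "az": 0, "jaw": 32}, {"x": 0, "y": 0, "z": 0, "ax": 0, "ay": 0, "az": 0, "jaw": 20}, {"x": 0, "y": 0, "z": 0, "ax": 0, "ay": 0, "az": 0, "jaw": 20}]'

```text
clock: 15.6
ee_pos: [0.3622, -0.2677, 0.0698]
tool_rot: [[0.602, -0.798, 0.001], [-0.798, -0.602, -0.002], [0.002, -0.0, -1.0]]
force: [0.9, 1.4, 7.4]
gripper_width: 0.0253
grasp_force: 30.0
```

Emit:
apply_moves --motion '[{"x": 0, "y": 0, "z": 0, "ax": 0, "ay": 0, "az": 0, "jaw": 20}, {"x": 0, "y": 0, "z": 15, "ax": 0, "ay": 0, "az": 0, "jaw": 20}, {"x": 0, "y": 0, "z": 45, "ax": 0, "ay": 0, "az": 0, "jaw": 20}, {"x": 0, "y": 0, "z": 85, "ax": 0, "ay": 0, "az": 0, "jaw": 20}, {"x": 0, "y": 0, "z": 110, "ax": 0, "ay": 0, "az": 0, "jaw": 20}]'

```text
clock: 16.1
ee_pos: [0.362, -0.2676, 0.1815]
tool_rot: [[0.602, -0.798, 0.002], [-0.798, -0.602, -0.002], [0.003, -0.0, -1.0]]
force: [-0.1, 0.7, -0.4]
gripper_width: 0.0251
grasp_force: 30.0
```

Emit:
apply_moves --motion '[{"x": 24, "y": 26, "z": 0, "ax": 0, "ay": 0, "az": 7.5, "jaw": 20}, {"x": 48, "y": 52, "z": 0, "ax": 0, "ay": 0, "az": 15, "jaw": 20}, {"x": 72, "y": 78, "z": 0, "ax": 0, "ay": 0, "az": 22.5, "jaw": 20}, {"x": 96, "y": 104, "z": 0, "ax": 0, "ay": 0, "az": 30, "jaw": 20}, {"x": 120, "y": 130, "z": 0, "ax": 0, "ay": 0, "az": 37.5, "jaw": 20}]'

```text
clock: 16.6
ee_pos: [0.4826, -0.1361, 0.1792]
tool_rot: [[0.965, -0.262, 0.001], [-0.262, -0.965, -0.0], [0.001, 0.0, -1.0]]
force: [0.6, -0.4, -0.5]
gripper_width: 0.0248
grasp_force: 30.0
```

Emit:
apply_moves --motion '[{"x": 24, "y": 26, "z": 0, "ax": 0, "ay": 0, "az": 7, "jaw": 20}, {"x": 42, "y": 48, "z": 0, "ax": 0, "ay": 0, "az": 12.8, "jaw": 20}, {"x": 42, "y": 48, "z": 0, "ax": 0, "ay": 0, "az": 12.8, "jaw": 20}, {"x": 42, "y": 48, "z": 0, "ax": 0, "ay": 0, "az": 12.8, "jaw": 20}, {"x": 42, "y": 48, "z": 0, "ax": 0, "ay": 0, "az": 12.8, "jaw": 20}]'

```text
clock: 17.1
ee_pos: [0.5233, -0.09, 0.1789]
tool_rot: [[0.999, -0.048, -0.0], [-0.048, -0.999, -0.0], [-0.0, 0.0, -1.0]]
force: [-0.7, 0.5, -0.2]
gripper_width: 0.0257
grasp_force: 30.0
```

```bash
python3 - <<'E'
from h import *
im,c=snap('w10')
print(ctrl.get_state()["tool_rot"].round(3).tolist())
g=im[100:330,250:400].min(2)
cs,_=cv2.findContours((g>185).astype(np.uint8),0,1)
for k in sorted(cs,key=cv2.contourArea)[-3:]: print(cv2.contourArea(k),(np.array(cv2.boundingRect(k))+[250,100,0,0]),cv2.approxPolyDP(k,2,True)[:,0].tolist())
# visible part of the fuse outline on pad
g=im.max(2); P=np.array([onz(c,(x,y),.009,True)[:2]*1000 for y in range(120,260) for x in range(270,380) if g[y,x]<110])
print(len(P))
a=np.radians(-2.7); u=np.array([np.cos(a),np.sin(a)]); v=np.array([-u[1],u[0]]); L=(P-[522.5,-89.])@np.c_[u,v]
s=L[(abs(L[:,1])<18)&(L[:,0]>15)&(L[:,0]<40)]
print("front line x",np.median(s[(abs(s[:,1])<10)&(s[:,0]>29)][:,0]),"sides",np.median(s[(s[:,1]>11)&(s[:,0]<31)][:,1]),np.median(s[(s[:,1]<-11)&(s[:,0]<31)][:,1]))
cv2.imwrite("pics/w10c.png",cv2.resize(im[80:280,220:420],None,fx=3,fy=3))
E
```

```text
17.1 [523.3 -90.  178.9] 0.0257
[[0.999, -0.049, -0.0], [-0.049, -0.999, -0.0], [-0.0, 0.0, -1.0]]
1190.0 [295 196  54  26] [[46, 96], [47, 121], [97, 121], [97, 96]]
2936.5 [296 229  52  61] [[47, 129], [49, 189], [95, 189], [97, 130]]
1657
front line x 34.42817361831309 sides 14.181987100899015 -14.83791568956126
```

View pics/w10c.png

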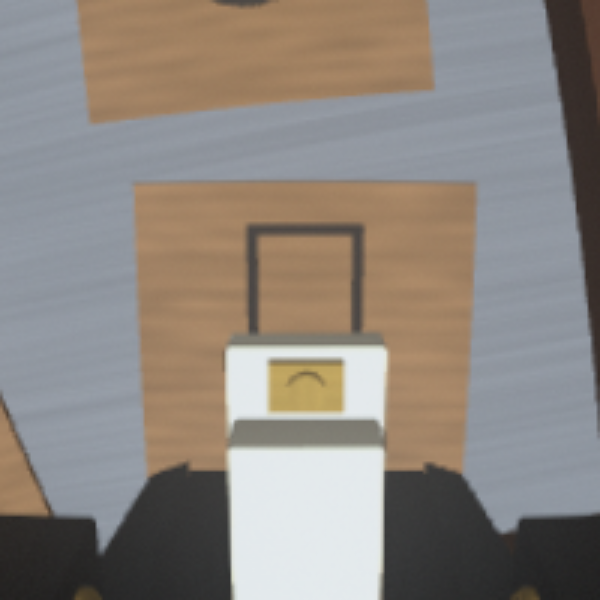

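The held holder's front top edge runs crop (227,345) to (387,345), parallel to the outline's front line from (249,227) to (363,227).

```bash
python3 - <<'E'
from h import *
c=np.load("w10.npy",allow_pickle=True)
q=lambda a,b,z:(onz(c,(220+a/3-.33,80+b/3-.33),z,True)*1000)[:2]
for (r,z,l,h) in [(345,.119,227,387),(333,.109,231,384)]:
    A,B=q(l,r,z),q(h,r,z); u=A-B; yaw=np.arctan2(u[1],u[0])-np.pi/2
    print(np.linalg.norm(u).round(1),np.degrees(yaw).round(1),((A+B)/2-32*np.array([np.cos(yaw),np.sin(yaw)])).round(1))
A,B=q(249,229,.009),q(363,229,.009);u=A-B; yaw=np.arctan2(u[1],u[0])-np.pi/2
print("pad",np.linalg.norm(u),np.degrees(yaw),(A+B)/2-34*np.array([np.cos(yaw),np.sin(yaw)]))
E
```

```text
25.5 -2.8 [522.5 -89.7]
26.0 -2.8 [521.8 -89.7]
pad 31.21635003619276 -2.8092686487423535 [522.94661448 -89.47968893]
```

Emit:
apply_moves --motion '[{"x": 0.6, "y": 0.2, "z": -35, "ax": 0, "ay": 0, "az": 0, "jaw": 20}, {"x": 0.6, "y": 0.2, "z": -70, "ax": 0, "ay": 0, "az": 0, "jaw": 20}, {"x": 0.6, "y": 0.2, "z": -90, "ax": 0, "ay": 0, "az": 0, "jaw": 20}, {"x": 0.6, "y": 0.2, "z": -97, "ax": 0, "ay": 0, "az": 0, "jaw": 20}, {"x": 0.6, "y": 0.2, "z": -98.5, "ax": 0, "ay": 0, "az": 0, "jaw": 20}]'

```text
clock: 17.65
ee_pos: [0.5242, -0.0897, 0.0801]
tool_rot: [[0.999, -0.048, -0.001], [-0.048, -0.999, 0.0], [-0.001, -0.0, -1.0]]
force: [0.5, -0.5, -0.6]
gripper_width: 0.0254
grasp_force: 30.0
```

Emit:
apply_moves --motion '[{"x": 0, "y": 0, "z": -0.5, "ax": 0, "ay": 0, "az": 0, "jaw": 20}, {"x": 0, "y": 0, "z": -1, "ax": 0, "ay": 0, "az": 0, "jaw": 20}, {"x": 0, "y": 0, "z": -1.5, "ax": 0, "ay": 0, "az": 0, "jaw": 20}, {"x": 0, "y": 0, "z": -1.5, "ax": 0, "ay": 0, "az": 0, "jaw": 20}, {"x": 0, "y": 0, "z": -1.5, "ax": 0, "ay": 0, "az": 0, "jaw": 20}]'

```text
clock: 18.15
ee_pos: [0.5245, -0.0891, 0.079]
tool_rot: [[0.999, -0.046, 0.0], [-0.046, -0.999, -0.0], [0.0, 0.0, -1.0]]
force: [0.1, -0.1, 0.2]
gripper_width: 0.0253
grasp_force: 30.0
```

Emit:
apply_moves --motion '[{"x": 0, "y": 0, "z": -0.5, "ax": 0, "ay": 0, "az": 0, "jaw": 20}, {"x": 0, "y": 0, "z": -1, "ax": 0, "ay": 0, "az": 0, "jaw": 20}, {"x": 0, "y": 0, "z": -1, "ax": 0, "ay": 0, "az": 0, "jaw": 35}, {"x": 0, "y": 0, "z": -1, "ax": 0, "ay": 0, "az": 0, "jaw": 45}, {"x": 0, "y": 0, "z": -1, "ax": 0, "ay": 0, "az": 0, "jaw": 55}]'

```text
clock: 18.65
ee_pos: [0.5244, -0.0891, 0.0776]
tool_rot: [[0.999, -0.047, -0.0], [-0.047, -0.999, 0.0], [-0.0, -0.0, -1.0]]
force: [-0.2, -0.3, 0.5]
gripper_width: 0.0447
grasp_force: 0.0
```

Emit:
apply_moves --motion '[{"x": 0, "y": 0, "z": 0, "ax": 0, "ay": 0, "az": 0, "jaw": 55}, {"x": 0, "y": 0, "z": 25, "ax": 0, "ay": 0, "az": 0, "jaw": 55}, {"x": 0, "y": 0, "z": 65, "ax": 0, "ay": 0, "az": 0, "jaw": 55}, {"x": 0, "y": 0, "z": 110, "ax": 0, "ay": 0, "az": 0, "jaw": 55}, {"x": 0, "y": 0, "z": 150, "ax": 0, "ay": 0, "az": 0, "jaw": 55}]'

```text
clock: 19.15
ee_pos: [0.5243, -0.0891, 0.2297]
tool_rot: [[0.999, -0.047, 0.001], [-0.047, -0.999, -0.0], [0.001, 0.0, -1.0]]
force: [0.2, -0.2, -0.0]
gripper_width: 0.0483
grasp_force: 0.0
```

```bash
python3 - <<'E'
from h import *
im,c=snap('w11')
x0,y0=270,130
g=im[y0:260,x0:380].min(2)
cs,_=cv2.findContours((g>120).astype(np.uint8)*((im[y0:260,x0:380].max(2).astype(int)-g)<25).astype(np.uint8),0,1)
for k in sorted(cs,key=cv2.contourArea)[-2:]:
    P=np.array([onz(c,p+[x0,y0],.020,True)[:2]*1000 for p in k[:,0]],np.float32); print(cv2.boundingRect(k),cv2.minAreaRect(P))
print(outline(im,c,(323,185),45,110)[:3])
E
```

```text
19.15 [524.3 -89.1 229.7] 0.0483
(0, 0, 110, 125) ((515.5702514648438, -88.97769165039062), (112.59041595458984, 128.4058074951172), 89.94727325439453)
(array([522.7, -89.1]), [31.7, 70.8], -2.9)
```

Emit:
apply_moves --motion '[{"x": 0, "y": -40, "z": 0, "ax": 0, "ay": 0, "az": -8, "jaw": 55}, {"x": 0, "y": -80, "z": 0, "ax": 0, "ay": 0, "az": -16, "jaw": 55}, {"x": 0, "y": -120, "z": 0, "ax": 0, "ay": 0, "az": -24, "jaw": 55}, {"x": 0, "y": -160, "z": 0, "ax": 0, "ay": 0, "az": -32, "jaw": 55}, {"x": 0, "y": -200, "z": 0, "ax": 0, "ay": 0, "az": -40, "jaw": 55}]'

```text
clock: 19.7
ee_pos: [0.5242, -0.2907, 0.2274]
tool_rot: [[0.731, -0.682, -0.0], [-0.682, -0.731, 0.0], [-0.0, -0.0, -1.0]]
force: [0.3, -0.2, 0.7]
gripper_width: 0.0482
grasp_force: 0.0
```

Emit:
apply_moves --motion '[{"x": -4, "y": -40, "z": 0, "ax": 0, "ay": 0, "az": -8, "jaw": 55}, {"x": -8, "y": -81, "z": 0, "ax": 0, "ay": 0, "az": -16, "jaw": 55}, {"x": -8, "y": -81, "z": 0, "ax": 0, "ay": 0, "az": -18, "jaw": 55}, {"x": -8, "y": -81, "z": 0, "ax": 0, "ay": 0, "az": -18, "jaw": 55}, {"x": -8, "y": -81, "z": 0, "ax": 0, "ay": 0, "az": -18, "jaw": 55}]'

```text
clock: 20.2
ee_pos: [0.5165, -0.3696, 0.2274]
tool_rot: [[0.491, -0.871, -0.0], [-0.871, -0.491, 0.001], [-0.001, 0.0, -1.0]]
force: [0.1, 0.2, 0.3]
gripper_width: 0.0487
grasp_force: 0.0
```

```bash
python3 - <<'E'
from h import *
im=cv2.imread("pics/w11.png"); c=np.load("w11.npy",allow_pickle=True)
x0,y0=270,130; g=im[y0:260,x0:380].min(2)
cs,_=cv2.findContours((g>205).astype(np.uint8),0,1)
for k in sorted(cs,key=cv2.contourArea)[-3:]: print("fuse",cv2.contourArea(k),cv2.boundingRect(k))
im,c=snap('w12'); R=ctrl.get_state()["tool_rot"]; print(np.degrees(np.arctan2(R[1,0],R[0,0])))
x0,y0=240,100; r=im[y0:240,x0:400].astype(int)
for th in (20,30):
    m=(r[...,2]-r[...,0]<th).astype(np.uint8)
    cs,_=cv2.findContours(m,0,1)
    for k in sorted(cs,key=cv2.contourArea)[-2:]:
        P=np.array([onz(c,p+[x0,y0],.003,True)[:2]*1000 for p in k[:,0]],np.float32); b=cv2.boundingRect(k); print(th,cv2.contourArea(k),(b[0]+x0,b[1]+y0)+b[2:],cv2.minAreaRect(P))
E
```

```text
fuse 287.5 (39, 23, 27, 14)
fuse 1050.5 (39, 38, 26, 48)
20.2 [ 516.5 -369.6  227.4] 0.0487
-60.55772579803417
20 7.0 (383, 236, 14, 4) ((420.0123596191406, -351.7634582519531), (14.759326934814453, 3.588456392288208), 28.20827293395996)
20 1195.0 (306, 151, 32, 64) ((514.6377563476562, -368.231201171875), (31.061016082763672, 66.20989227294922), 30.09187889099121)
30 59.5 (370, 235, 27, 5) ((426.756103515625, -348.7995300292969), (29.437824249267578, 4.796453475952148), 28.31856918334961)
30 1237.0 (306, 151, 33, 64) ((514.4132080078125, -368.4307861328125), (32.33079147338867, 66.26408386230469), 30.30328941345215)
```

Emit:
apply_moves --motion '[{"x": -1.2, "y": 1.5, "z": -42, "ax": 0, "ay": 0, "az": 0.8, "jaw": 55}, {"x": -1.2, "y": 1.5, "z": -85, "ax": 0, "ay": 0, "az": 0.8, "jaw": 55}, {"x": -1.2, "y": 1.5, "z": -127, "ax": 0, "ay": 0, "az": 0.8, "jaw": 55}, {"x": -1.2, "y": 1.5, "z": -151, "ax": 0, "ay": 0, "az": 0.8, "jaw": 55}, {"x": -1.2, "y": 1.5, "z": -158, "ax": 0, "ay": 0, "az": 0.8, "jaw": 55}]'

```text
clock: 20.75
ee_pos: [0.5147, -0.367, 0.0671]
tool_rot: [[0.504, -0.864, -0.003], [-0.864, -0.504, 0.003], [-0.005, 0.001, -1.0]]
force: [-0.2, 0.7, 1.1]
gripper_width: 0.0483
grasp_force: 0.0
```

Emit:
apply_moves --motion '[{"x": 0, "y": 0, "z": 0, "ax": 0, "ay": 0, "az": 0, "jaw": 45}, {"x": 0, "y": 0, "z": 0, "ax": 0, "ay": 0, "az": 0, "jaw": 33}, {"x": 0, "y": 0, "z": 0, "ax": 0, "ay": 0, "az": 0, "jaw": 22}, {"x": 0, "y": 0, "z": 0, "ax": 0, "ay": 0, "az": 0, "jaw": 10}, {"x": 0, "y": 0, "z": 0, "ax": 0, "ay": 0, "az": 0, "jaw": 10}]'

```text
clock: 21.25
ee_pos: [0.5155, -0.3689, 0.0708]
tool_rot: [[0.502, -0.865, 0.001], [-0.865, -0.502, -0.001], [0.002, -0.0, -1.0]]
force: [-0.3, -0.0, 5.6]
gripper_width: 0.0156
grasp_force: 30.0
```

Emit:
apply_moves --motion '[{"x": 0, "y": 0, "z": 0, "ax": 0, "ay": 0, "az": 0, "jaw": 10}, {"x": 0, "y": 0, "z": 15, "ax": 0, "ay": 0, "az": 0, "jaw": 10}, {"x": 0, "y": 0, "z": 45, "ax": 0, "ay": 0, "az": 0, "jaw": 10}, {"x": 0, "y": 0, "z": 85, "ax": 0, "ay": 0, "az": 0, "jaw": 10}, {"x": 0, "y": 0, "z": 110, "ax": 0, "ay": 0, "az": 0, "jaw": 10}]'

```text
clock: 21.75
ee_pos: [0.5155, -0.3689, 0.1835]
tool_rot: [[0.502, -0.865, 0.002], [-0.865, -0.502, -0.003], [0.003, -0.001, -1.0]]
force: [0.1, -0.1, 0.2]
gripper_width: 0.0158
grasp_force: 30.0
```

Emit:
apply_moves --motion '[{"x": 0, "y": 41, "z": 0, "ax": 0, "ay": 0, "az": 7.5, "jaw": 10}, {"x": -2, "y": 82, "z": 0, "ax": 0, "ay": 0, "az": 15, "jaw": 10}, {"x": -4, "y": 123, "z": 0, "ax": 0, "ay": 0, "az": 22.5, "jaw": 10}, {"x": -6, "y": 164, "z": 0, "ax": 0, "ay": 0, "az": 30, "jaw": 10}, {"x": -8, "y": 205, "z": 0, "ax": 0, "ay": 0, "az": 37.5, "jaw": 10}]'

```text
clock: 22.25
ee_pos: [0.5069, -0.1621, 0.1807]
tool_rot: [[0.927, -0.376, 0.001], [-0.376, -0.927, -0.0], [0.001, 0.0, -1.0]]
force: [0.6, -0.5, -0.1]
gripper_width: 0.0158
grasp_force: 30.0
```

Emit:
apply_moves --motion '[{"x": 0, "y": 44, "z": 0, "ax": 0, "ay": 0, "az": 7.5, "jaw": 10}, {"x": -2, "y": 88, "z": 0, "ax": 0, "ay": 0, "az": 15, "jaw": 10}, {"x": -4, "y": 132, "z": 0, "ax": 0, "ay": 0, "az": 22.5, "jaw": 10}, {"x": -5.4, "y": 176, "z": 0, "ax": 0, "ay": 0, "az": 30, "jaw": 10}, {"x": -5.4, "y": 212, "z": 0, "ax": 0, "ay": 0, "az": 37.9, "jaw": 10}]'

```text
clock: 22.75
ee_pos: [0.5014, 0.0505, 0.1807]
tool_rot: [[0.962, 0.274, 0.001], [0.274, -0.962, 0.0], [0.001, 0.0, -1.0]]
force: [0.7, 0.0, -0.5]
gripper_width: 0.0156
grasp_force: 30.0
```

Emit:
apply_moves --motion '[{"x": 0, "y": 0, "z": 0, "ax": 0, "ay": 0, "az": 0, "jaw": 10}, {"x": 0, "y": 0, "z": 0, "ax": 0, "ay": 0, "az": 0, "jaw": 10}, {"x": 0, "y": 0, "z": 0, "ax": 0, "ay": 0, "az": 0, "jaw": 10}, {"x": 0, "y": 0, "z": 0, "ax": 0, "ay": 0, "az": 0, "jaw": 10}, {"x": 0, "y": 0, "z": 0, "ax": 0, "ay": 0, "az": 0, "jaw": 10}]'

```text
clock: 23.25
ee_pos: [0.5019, 0.0476, 0.1798]
tool_rot: [[0.964, 0.266, 0.0], [0.266, -0.964, -0.0], [0.0, 0.0, -1.0]]
force: [-0.2, -1.2, 0.1]
gripper_width: 0.0155
grasp_force: 30.0
```

```bash
python3 - <<'E'
from h import *
im,c=snap('w13'); R=ctrl.get_state()["tool_rot"]; yaw=np.arctan2(R[1,0],R[0,0]); print(np.degrees(yaw))
# pad outline: dark, front part; local frame of nominal pad
g=im.max(2); a=np.radians(15.5); u=np.array([np.cos(a),np.sin(a)]); v=np.array([-u[1],u[0]])
P=np.array([onz(c,(x,y),.009,True)[:2]*1000 for y in range(130,240) for x in range(260,390) if g[y,x]<110])
L=(P-[500.1,48.4])@np.c_[u,v]
s=L[(L[:,0]>30)&(L[:,0]<38)&(abs(L[:,1])<14)]; k=np.polyfit(s[:,1],s[:,0],1); print("front",len(s),k, "yaw corr",-np.degrees(k[0]))
for lo,hi in((14,20),(-20,-14)):
    s=L[(L[:,0]>25)&(L[:,0]<32)&(L[:,1]>lo)&(L[:,1]<hi)]; print(len(s),s[:,1].mean() if len(s) else 0)
# print coarse rows along centre column & save gray row profile for clip lug
x0=260
r=im.astype(int); sat=r.max(2)-r.min(2)
for y in range(180,262,3): print(y,''.join('#' if g[y,x]<110 else ('s' if sat[y,x]<25 else '.') for x in range(270,374,2)))
E
```

```text
23.25 [501.9  47.6 179.8] 0.0155
15.446704845004692
front 102 [1.73479511e-03 3.43327959e+01] yaw corr -0.09939643833094244
27 16.72407081736339
28 -17.322528010831213
180 ....................#..........##...................
183 ....................#..........##...................
186 ....................#..........##...................
189 ...........sssssssss##sssssssss##sssssssss..........
192 ..........ssssssssssssssssssssssssssssssss..........
195 ..........ssssssssssssssssssssssssssssssss..........
198 ..........ssssssssssssssssssssssssssssssss..........
201 ..........ssssssssssssssssssssssssssssssss..........
204 ..........ssssssssssssssssssssssssssssssss..........
207 ...........sssssssssssssssssssssssssssssss..........
210 ..................ssssssssssssssss..................
213 ..................ssssssssssssssss..................
216 ...................sssssssssssssss..................
219 ..................ssssssssssssssss..................
222 ................###sssssssssssssss###...............
225 ................#..#ssssssssssss##.##...............
228 ................##.##sssssssssss##.##...............
231 ................#####sssssssssss##.##...............
234 ................#####sssssssssss#####.....#.........
237 ......############ss#sssssssssss#ss############.....
240 .....#############ss#sssssssssss#ss#############....
243 ....##############ss#sssssssssss#ss##############...
246 ...###############ss#sssssssssss#ss###############..
249 ss################ss#sssssssssss#ss################s
252 s#################ss#ssssssssssssss#################
255 ##################ss#sssssssssssss##################
258 ##################ss#sssssssssssss##################
261 ##################ss#sssssssssssss##################
```

```bash
python3 - <<'E'
from h import *
im=cv2.imread("pics/w13.png"); c=np.load("w13.npy",allow_pickle=True); r=im.astype(int)
x0,y0=275,180; s=r[y0:209,x0:370]; m=((s.max(2)-s.min(2)<25)&(s.max(2)>60)).astype(np.uint8)
cs,_=cv2.findContours(m,0,1); k=max(cs,key=cv2.contourArea); print(cv2.boundingRect(k))
for z in (.110,.112):
    P=np.array([onz(c,p+[x0,y0],z,True)[:2]*1000 for p in k[:,0]],np.float32)
    a=np.radians(15.45); u=np.array([np.cos(a),np.sin(a)]); v=np.array([-u[1],u[0]]); L=P@np.c_[u,v]
    print(cv2.minAreaRect(P)[1:],"front",L[:,0].max(),"y",L[:,1].min(),L[:,1].max())
    C=np.array([500.1,48.4])+.3*u-.3*v; print("pad local",C@u,C@v,"clip local",L[:,0].max()-33,(L[:,1].min()+L[:,1].max())/2)
E
```

```text
(15, 0, 64, 29)
((14.828335762023926, 32.592193603515625), 15.40999984741211) front 532.661394457613 y -103.28665929051117 -70.69560779031629
pad local 495.2216658500191 -86.87433033088985 clip local 499.661394457613 -86.99113354041373
((14.63341999053955, 32.163780212402344), 15.410017967224121) front 533.1143684070769 y -103.07591868703553 -70.91326629325309
pad local 495.2216658500191 -86.87433033088985 clip local 500.1143684070769 -86.9945924901443
```

```bash
python3 - <<'E'
from h import *
im=cv2.imread("pics/w13.png"); c=np.load("w13.npy",allow_pickle=True); r=im.astype(int)
a=np.radians(15.45); u=np.array([np.cos(a),np.sin(a)]); v=np.array([-u[1],u[0]])
sat=(r.max(2)-r.min(2))
for x in (296,302,340,346):
    col=sat[180:200,x].astype(float); print(x,col.astype(int),r[184:196,x].max(1))
    h=(col[:3].mean()+col[-4:].mean())/2; i=np.argmax(col<h); y=180+i-1+(col[i-1]-h)/(col[i-1]-col[i])
    print(y,[round(onz(c,(x,y),z,True)[:2]*1000@u-33,2) for z in (.109,.112)])
E
```

```text
296 [62 63 65 64 62 63 63 62 29  3 10 15 14 14 14 14 13 15 14 14] [162 161 160 162 118 114 140 159 156 155 156 156]
187.7070707070707 [np.float64(495.42), np.float64(496.18)]
302 [62 63 64 64 63 61 62 63 29  3 10 15 14 14 14 15 14 15 14 15] [162 159 159 161 119 113 140 159 156 155 156 156]
187.71323529411765 [np.float64(495.41), np.float64(496.16)]
340 [64 64 65 64 63 63 64 65 29  3 10 14 13 14 13 14 15 14 13 14] [163 161 164 168 120 114 141 159 156 156 156 155]
187.71759259259258 [np.float64(495.39), np.float64(496.15)]
346 [61 64 62 62 62 61 63 65 31  3  9 14 14 14 14 14 13 14 13 15] [159 159 162 166 121 113 141 159 157 156 157 156]
187.79289215686273 [np.float64(495.35), np.float64(496.11)]
```

Emit:
apply_moves --motion '[{"x": 0, "y": 0, "z": -35, "ax": 0, "ay": 0, "az": 0, "jaw": 10}, {"x": 0, "y": 0, "z": -70, "ax": 0, "ay": 0, "az": 0, "jaw": 10}, {"x": 0, "y": 0, "z": -90, "ax": 0, "ay": 0, "az": 0, "jaw": 10}, {"x": 0, "y": 0, "z": -97, "ax": 0, "ay": 0, "az": 0, "jaw": 10}, {"x": 0, "y": 0, "z": -98.5, "ax": 0, "ay": 0, "az": 0, "jaw": 10}]'

```text
clock: 23.8
ee_pos: [0.5018, 0.0482, 0.081]
tool_rot: [[0.964, 0.267, -0.001], [0.267, -0.964, 0.0], [-0.001, -0.0, -1.0]]
force: [-0.5, -0.4, 0.0]
gripper_width: 0.0152
grasp_force: 30.0
```

Emit:
apply_moves --motion '[{"x": 0, "y": 0, "z": -0.5, "ax": 0, "ay": 0, "az": 0, "jaw": 10}, {"x": 0, "y": 0, "z": -1, "ax": 0, "ay": 0, "az": 0, "jaw": 10}, {"x": 0, "y": 0, "z": -1.5, "ax": 0, "ay": 0, "az": 0, "jaw": 10}, {"x": 0, "y": 0, "z": -1.5, "ax": 0, "ay": 0, "az": 0, "jaw": 10}, {"x": 0, "y": 0, "z": -1.5, "ax": 0, "ay": 0, "az": 0, "jaw": 10}]'

```text
clock: 24.3
ee_pos: [0.5019, 0.0484, 0.08]
tool_rot: [[0.963, 0.268, 0.0], [0.268, -0.963, -0.0], [0.0, 0.0, -1.0]]
force: [-0.5, -0.1, -1.0]
gripper_width: 0.0158
grasp_force: 30.0
```

Emit:
apply_moves --motion '[{"x": 0, "y": 0, "z": -0.5, "ax": 0, "ay": 0, "az": 0, "jaw": 10}, {"x": 0, "y": 0, "z": -1, "ax": 0, "ay": 0, "az": 0, "jaw": 10}, {"x": 0, "y": 0, "z": -1, "ax": 0, "ay": 0, "az": 0, "jaw": 24}, {"x": 0, "y": 0, "z": -1, "ax": 0, "ay": 0, "az": 0, "jaw": 34}, {"x": 0, "y": 0, "z": -1, "ax": 0, "ay": 0, "az": 0, "jaw": 45}]'

```text
clock: 24.8
ee_pos: [0.5018, 0.0484, 0.0786]
tool_rot: [[0.963, 0.268, -0.0], [0.268, -0.963, 0.0], [-0.0, -0.0, -1.0]]
force: [0.3, -0.0, 0.1]
gripper_width: 0.035
grasp_force: 0.0
```

Emit:
apply_moves --motion '[{"x": 0, "y": 0, "z": 0, "ax": 0, "ay": 0, "az": 0, "jaw": 45}, {"x": 0, "y": 0, "z": 25, "ax": 0, "ay": 0, "az": 0, "jaw": 45}, {"x": 0, "y": 0, "z": 65, "ax": 0, "ay": 0, "az": 0, "jaw": 45}, {"x": 0, "y": 0, "z": 110, "ax": 0, "ay": 0, "az": 0, "jaw": 45}, {"x": 0, "y": 0, "z": 150, "ax": 0, "ay": 0, "az": 0, "jaw": 45}]'

```text
clock: 25.3
ee_pos: [0.5017, 0.0484, 0.2307]
tool_rot: [[0.963, 0.268, 0.001], [0.268, -0.963, -0.0], [0.001, 0.0, -1.0]]
force: [0.5, -0.6, 0.2]
gripper_width: 0.0398
grasp_force: 0.0
```

Emit:
apply_moves --motion '[{"x": 12, "y": -12, "z": 15, "ax": 0, "ay": 0, "az": -5, "jaw": 45}, {"x": 24, "y": -24, "z": 30, "ax": 0, "ay": 0, "az": -10, "jaw": 45}, {"x": 36, "y": -36, "z": 40, "ax": 0, "ay": 0, "az": -15.5, "jaw": 45}, {"x": 48, "y": -48, "z": 45, "ax": 0, "ay": 0, "az": -15.5, "jaw": 45}, {"x": 48, "y": -58, "z": 45, "ax": 0, "ay": 0, "az": -15.5, "jaw": 45}]'

```text
clock: 25.8
ee_pos: [0.5506, -0.0104, 0.274]
tool_rot: [[1.0, 0.001, 0.001], [0.001, -1.0, -0.0], [0.001, 0.0, -1.0]]
force: [-0.6, 0.1, 0.4]
gripper_width: 0.0392
grasp_force: 0.0
```

```bash
python3 -c "
from h import *
snap('w14',(220,60,460,240),3.3)"
```

```text
25.8 [550.6 -10.4 274. ] 0.0392
```

View pics/w14c.png

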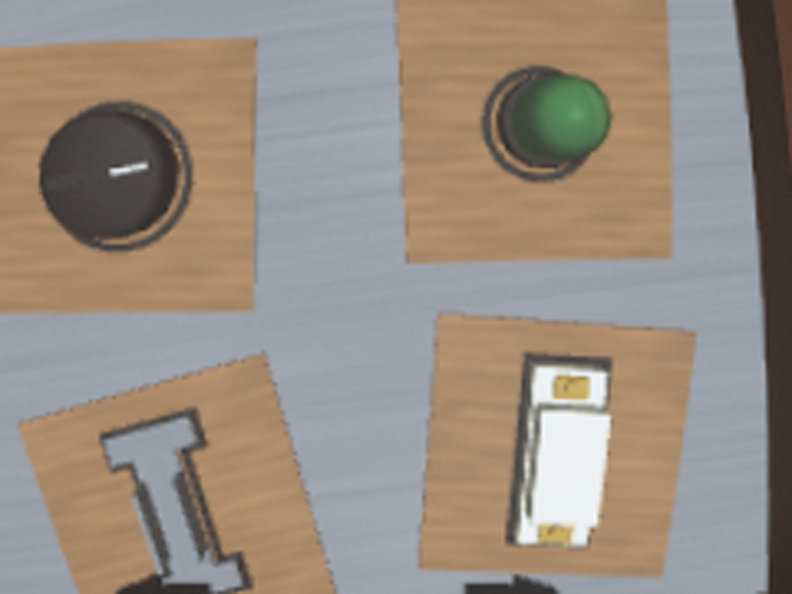

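The last view shows all four parts upright inside their outlines: knob (115,175), valve (545,120), fuse holder (565,450) and clip (170,500), with the gripper clear. Handing in.

```bash
python3 -c "
from h import *
print(ctrl.close_job())"
```

```text
the job is handed in; nothing more can be done
None
```

I put the knob, valve, fuse holder and clip on their own pads in the order listed, upright, aligned, and centred to about 1 mm by the camera, and handed the job in at 25.8 s; the reel and tin were not touched.

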